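Fetch the large specimen mount from behind the supplies

TASK

The large round specimen mount stands in the back row of the white tray, behind two bottles and a can: first move these three out of the way, standing them on the black rubber mat. With all three standing there, set the large round mount down gently, flat inside the steel ring of the microscope stage; then put the two bottles and the can back in the tray, each on the very spot where it stood before. Keep the bottles and the can upright throughout, and leave the two other mounts in the tray where they are.

Things in the scene. Friction and masses are not known exactly. Their poses are not given: they have to be found in the camera images.
- round_bottle: Loose white plastic bottle, round: body 48 mm in diameter and straight-sided up to 98 mm, a short shoulder, then a grey cap 28 mm in diameter; 125 mm tall in all, about 0.2 kg. Origin at the centre of its underside, z up. At the start it stands on one of three spots, about 90 mm apart, in the tray's front row (the row nearer the robot).
- square_bottle: Loose white plastic bottle with a square body 46 x 46 mm (flat sides across its x and y axes) up to 98 mm, then a grey round cap 30 mm in diameter; 118 mm tall in all, about 0.22 kg. Origin at the centre of its underside, z up. At the start on one of the three spots in the tray's front row. It may be put back turned either way; only its spot counts.
- can: Loose plain aluminium can, a cylinder 56 mm in diameter and 110 mm tall, about 0.25 kg. Origin at the centre of its underside, z up. At the start on one of the three spots in the tray's front row.
- mount_large: The specimen to fetch: loose round black resin disc with a small bright metal rectangle in its top, 40 mm in diameter, 24 mm tall, about 60 g. Origin at the centre of its underside, z up. At the start on one of three places, about 90 mm apart, in the tray's back row, 65 mm behind the front row.
- mount_small: Another mount, to be left alone: loose round black disc 25 mm in diameter, 20 mm tall, in the tray's back row. Origin at the centre of its underside.
- mount_square: Another mount, to be left alone: loose square black block 34 x 34 mm, 22 mm tall, in the tray's back row. Origin at the centre of its underside.
- tray: Fixed white shallow tray, 210 mm along its x axis (front to back) by 300 mm along its y axis. Its floor is 8 mm thick, so things in it stand 8 mm above the bench; a rim 4 mm thick runs all round, its top 25 mm above the bench. Origin on the bench under its centre; +x points to the back row. The front row lies at x = -25 mm, the back row at x = +40 mm, places at y = -90, 0 and +90 mm, all within about 4 mm.
- mat: Fixed black rubber mat, 300 mm along its x axis by 120 mm along its y axis, 4 mm thick, empty, on one side of the tray (left or right). Origin on the bench under its centre; a thing standing on it stands 4 mm above the bench.
- stage: Fixed low microscope stage on the other side of the tray from the mat: a block 150 x 150 mm, white with a dark band round its middle, whose flat deck is 45 mm above the bench. On the deck, centred, a dark steel ring of 64 mm inner and 76 mm outer diameter, 4 mm high, open in the middle: the mount lies on the deck inside it. Origin on the bench under the ring's centre. A small knob stands out on its +x side, below the deck.
Not all that is in view belongs to the job. What is shaped like the round_bottle but orange or yellow is not meant. Leave any purple look-alike of the stage alone.

How it is judged:
By the outcome, as a careful person would: the job done as asked, in the order asked, and still so for the second after the job is handed in, with the robot touching nothing.
It also fails if it takes over 144 s, if anything falls off the work surface, if the arm or the gripper's body presses on something with over 40 N, if the wrist force passes 120 N, or if a joint passes its speed limit or range.

ROBOT

A 6-joint arm with a two-finger parallel gripper is mounted at the origin on the work surface. World frame = base frame: x ahead of the robot, y to its left, z up, the work surface at z = 0. Lengths are in mm, angles in rad, forces in N, time in s.
With the tool pointing down it reaches from about 400 to 925 mm from the base axis. Payload 12.5 kg.
Tool frame: the origin (TCP) lies midway between the tips of the shut fingers; the grasp point (between the pads) lies 19 mm behind it; x points along the fingers, y is the direction in which the jaws open and shut, and the axes are right-handed (so a half turn about x gives the same grasp; the last joint's range is limited). The gripper opens to 95 mm and grips with 3 to 60 N. Pads are 20 mm wide; open, the fingers measure 119 mm over their backs; the gripper's body (75 mm by 180 mm) begins 59 mm behind the grasp point.
Start: joints at [1.225, 0.491, 1.559, -0, 1.092, -0.106], TCP at [148.424, 607.138, 214.661] pointing down, gripper open.
Joint ranges: [-3.1, 3.1], [-0.84, 2.19], [0.05, 2.79], [-1.13, 4.28], [0.06, 2.93], [-2.69, 2.69]. Speed limits (rad/s): [2.22, 2.22, 2.79, 3.14, 3.14, 3.14].

INTERFACE

Orientations are given as [roll, pitch, yaw] about the fixed x, y, z axes, in that order (R = Rz(yaw) Ry(pitch) Rx(roll)).
In Python, from cell import state, read_camera, job_done gives the robot as it stands.
- The arm moves only by the tool move_arm, never from a script. Its argument "targets" is a list of rows, each a list of 7 numbers: the shift along the world's x, y, z in m, then the turn, a rotation vector about the world's x, y, z in degrees, then the gripper's target within -1 to 1 (fully open at 1, half-way at 0, shut at -1). In form: [[dx, dy, dz, wx, wy, wz, hand], ...]. A call has 1 to 10 rows; each row is the pose to reach, as a shift and turn from the pose commanded when the call began; what a row does not reach only later rows make up. A row lasts 1/10 s, in which the tool goes at most 50 mm and 8.59 degrees, less where a joint would pass 70% of its speed; a pose out of reach is approached as far as the arm can. A call with a gripper value outside its range is refused whole. The fingers move at their own pace and stop on an object; the grip force is fixed at half the most. Time passes only in rows, so rows that repeat a pose let the fingers close. It gives the time, the measured TCP pose, the force and the opening at its end, in the units of the state.
- state(): the state, without advancing time (a new reading comes with each control period).
- read_camera(name): name is "side" or "top"; returns a dict with "img" (420x560x3 uint8, blue, green, red), "mtx" (3x3 intrinsics, pixels), "cam_to_world" (4x4, takes a point from camera to world coordinates). Camera axes: x right, y up, looking along -z (the intrinsics and any distortion apply to the point x, -y, -z); pixel columns grow to the right and rows downward; lengths in mm; the calibration is good to about 2 mm. A picture is of the moment at which its call begins. There is no depth.
- job_done(): hands the job in, once; it reports no verdict.
The state is a dict: "t": time; "joints": joint angles; "qvel": joint speeds; "tau": joint torques, N m; "eef_pos": TCP position; "tcp_rot": TCP orientation; "ft_force": force on the tool from outside, world axes, zero at the start; "moment": the same for the moment, N m; "opening": opening from 0.0 (shut) to 1.0 (fully open).
Only numpy, scipy, OpenCV 4.12 (cv2) and the standard library are available. Lean on these libraries where they do the work, as an engineer would, in place of code of your own. Each camera call takes 0.05 s, during which the arm holds its last target.

## Working session

There is one attempt and no reset: what is moved stays moved. The work goes in short steps, Python scripts to look and compute and a tool call to move; the robot and the scene stay as the last step left them, time stands still between calls to the robot, and variables do not carry over. Pictures are saved under pics/ and viewed, and the job is handed in when it is done.

Besides the shell and the picture viewer there is one more tool, called in YAML: its name, and indented under it one key for each argument. move_arm: Moves the arm, as the interface text tells. Its arguments: {"type":"object","properties":{"targets":{"type":"array"}},"required":["targets"]}

```bash
ls; mkdir -p pics
python3 - <<'E'
from cell import state, read_camera
import cv2, numpy as np
s=state(); print({k:np.round(v,3).tolist() for k,v in s.items()})
for n in ("top","side"):
    c=read_camera(n); cv2.imwrite(f"pics/{n}0.png",c["img"]); np.set_printoptions(suppress=True,precision=3); print(n,c["mtx"],c["cam_to_world"], [k for k in c])
E
```

```text
pics
{'t': 0.0, 'joints': [1.225, 0.492, 1.559, 0.0, 1.092, -0.106], 'qvel': [-0.002, 0.001, 0.001, -0.001, -0.001, -0.001], 'tau': [0.002, -61.261, -25.818, 0.069, 0.048, -0.0], 'eef_pos': [148.341, 606.871, 214.043], 'tcp_rot': [-1.695, 1.57, -1.935], 'ft_force': [0.683, -0.039, 0.246], 'moment': [0.021, 0.007, 0.001], 'opening': 1.004}
top [[451.812   0.    279.84 ]
 [  0.    451.812 211.735]
 [  0.      0.      1.   ]] [[  -0.007    0.996   -0.085  400.476]
 [  -1.      -0.009   -0.012    7.593]
 [  -0.013    0.085    0.996 1041.855]
 [   0.       0.       0.       1.   ]] ['img', 'mtx', 'cam_to_world']
side [[392.17    0.    278.176]
 [  0.    392.17  214.217]
 [  0.      0.      1.   ]] [[   0.91     0.285   -0.303  205.587]
 [  -0.415    0.641   -0.646 -664.743]
 [   0.01     0.713    0.701  776.345]
 [   0.       0.       0.       1.   ]] ['img', 'mtx', 'cam_to_world']
```

View pics/top0.png

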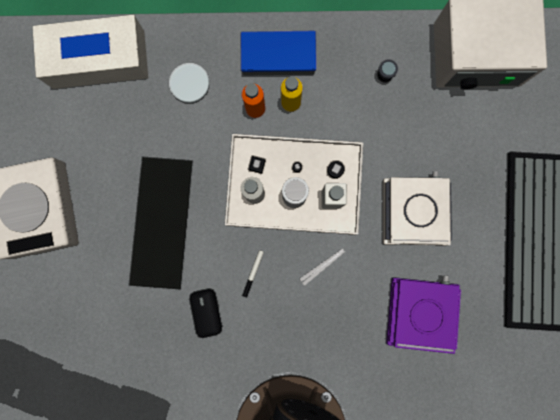

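View pics/side0.png

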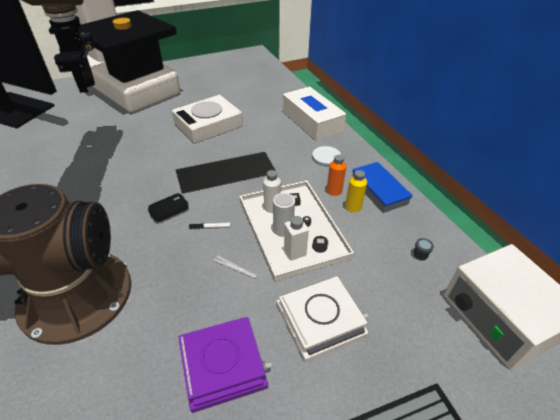

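```bash
cat > h.py <<'E'
import numpy as np, cv2
np.set_printoptions(suppress=True,precision=2)
def proj(c,P):
    T=np.linalg.inv(c["cam_to_world"]); P=np.atleast_2d(np.asarray(P,float))
    p=P@T[:3,:3].T+T[:3,3]; q=np.c_[p[:,0],-p[:,1],-p[:,2]]@c["mtx"].T
    return q[:,:2]/q[:,2:]
def back(c,uv,z):
    uv=np.atleast_2d(np.asarray(uv,float)); K=np.linalg.inv(c["mtx"])
    d=np.c_[uv,np.ones(len(uv))]@K.T; d=d*[1,-1,-1]; M=c["cam_to_world"]
    d=d@M[:3,:3].T; o=M[:3,3]; return o+d*((z-o[2])/d[:,2])[:,None]
def crop(c,x0,y0,x1,y1,s,name):
    im=cv2.resize(c["img"][y0:y1,x0:x1],None,fx=s,fy=s,interpolation=cv2.INTER_CUBIC)
    for x in range((x0+9)//10*10,x1,10):
        cv2.line(im,((x-x0)*s,0),((x-x0)*s,6 if x%50 else 14),(0,0,255),1)
        if x%20==0: cv2.putText(im,str(x),((x-x0)*s-10,24),0,.35,(0,0,255),1)
    for y in range((y0+9)//10*10,y1,10):
        cv2.line(im,(0,(y-y0)*s),(6,(y-y0)*s),(0,0,255),1)
        if y%20==0: cv2.putText(im,str(y),(8,(y-y0)*s+4),0,.35,(0,0,255),1)
    cv2.imwrite("pics/"+name,im)
E
python3 - <<'E'
from h import *; from cell import read_camera
import pickle
t=read_camera("top"); s=read_camera("side"); pickle.dump((t,s),open("c0.pkl","wb"))
crop(t,220,130,370,240,5,"t1.png"); crop(s,235,160,365,285,4,"s1.png"); crop(t,120,150,200,295,4,"t2.png"); crop(t,375,160,460,255,5,"t3.png")
E
```

```text
(no output)
```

View pics/t1.png

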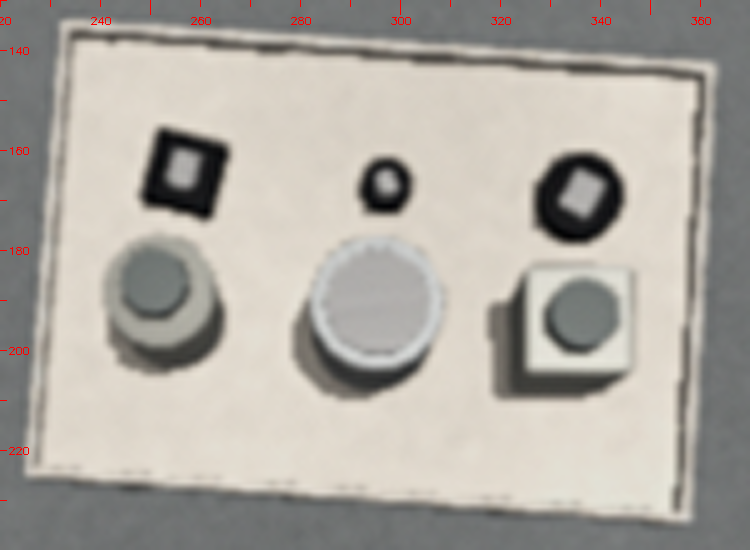

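View pics/s1.png

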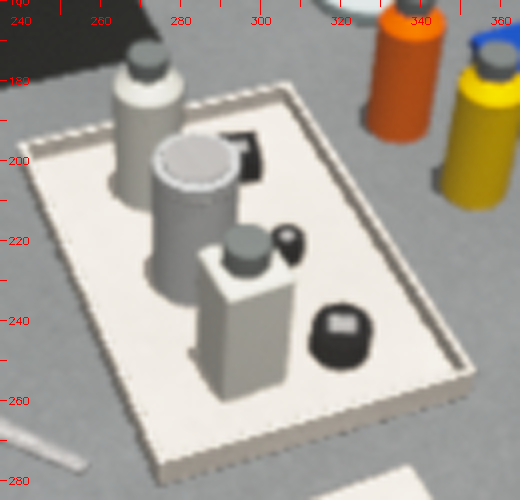

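View pics/t2.png

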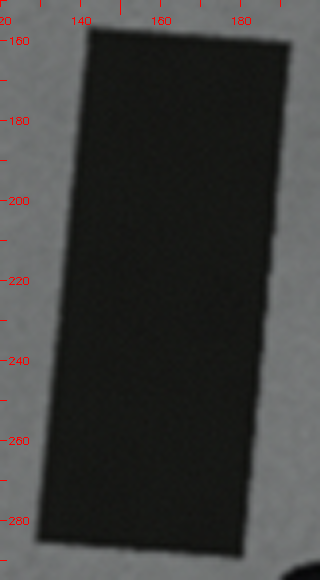

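View pics/t3.png

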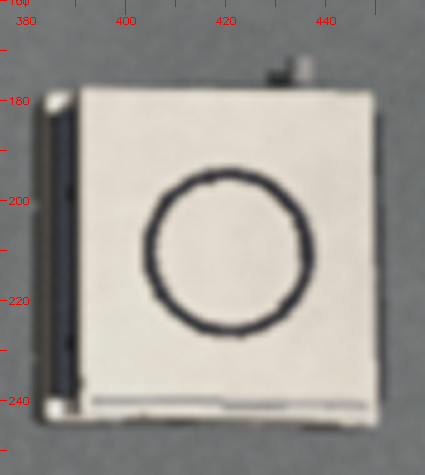

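Run:
```python
from h import *; import pickle
t,s=pickle.load(open("c0.pkl","rb"))
def f(n,c,uv,z): 
    p=back(c,uv,z); print(n,p[:,:2].tolist() if len(p)<2 else "\n"+str(p[:,:2]), p.mean(0)[:2] if len(p)>1 else ""); return p
tr=f("tray",t,[(232.5,134.2),(363,143),(358,234),(225,225)],25)
print("side len",np.linalg.norm(np.diff(np.r_[tr,tr[:1]],axis=0),axis=1))
e=(tr[1]-tr[0])+(tr[2]-tr[3]);print("yaw of -y axis",np.degrees(np.arctan2(e[0],-e[1])))
f("tray s",s,[(290.5-4,181),(353.5,253),(276,276),(240.5,197)],25)
f("can",t,(295,190.5),118); f("can s",s,(283.5,200),118)
f("round",t,(251.5,187),133); f("round s",s,(272,175),133)
f("sq",t,(336.3,193),126); f("sq s",s,(297,220),126)
f("sq body",t,[(325.5,183),(346.5,183),(346.5,204.5),(325.5,204.5)],106)
f("L",t,(336,169),32); f("L s",s,(320.5,242),32)
m=f("mat",t,[(142.5,157),(192,161),(180.5,289),(129.5,285)],4)
f("ring",t,(421,210.5),49)
f("deck",t,[(391,177.5),(450,178.5),(450.5,244.5),(391,242)],45)
f("ring s",s,(322,309),49)
f("small",t,(297,167),28); f("sqm",t,(257,164.5),30)
# predicted spots from tray
c=tr.mean(0)[:2]; x=((tr[0]-tr[3])+(tr[1]-tr[2]))[:2]; x/=np.linalg.norm(x); y=np.array([-x[1],x[0]]); print(c,x)
for X in(-25,40):
  for Y in (90,0,-90): print(X,Y,c+X*x+Y*y)
crop(s,270,265,380,365,5,"s2.png")
```

```text
tray 
[[ 666.45  127.18]
 [ 642.77 -171.2 ]
 [ 435.26 -155.22]
 [ 457.93  143.84]] [550.6  -13.85]
side len [299.31 208.13 299.92 209.19]
yaw of -y axis -4.436207628358943
tray s 
[[ 611.42  145.7 ]
 [ 644.01 -174.38]
 [ 438.97 -159.71]
 [ 460.61  134.39]] [538.75 -13.5 ]
can [[522.6309550332885, -12.827752193692126]] 
can s [[522.727040097541, -18.198794141755684]] 
round [[528.6149678830008, 75.70219627659209]] 
round s [[528.9986704091328, 66.49043913219793]] 
sq [[515.6676719551499, -96.75374508485031]] 
sq s [[518.3721120209726, -101.3471991611143]] 
sq body 
[[ 539.41  -76.9 ]
 [ 539.   -120.66]
 [ 493.93 -119.76]
 [ 494.31  -76.18]] [516.66 -98.37]
L [[582.0667796747739, -107.77149131174112]] 
L s [[583.0167840737845, -114.07750041537224]] 
mat 
[[619.91 340.34]
 [609.27 224.2 ]
 [313.93 247.81]
 [323.72 364.71]] [466.7  294.27]
ring [[484.94005720324566, -290.6547775003378]] 
deck 
[[ 559.43 -227.95]
 [ 555.95 -358.33]
 [ 409.99 -353.69]
 [ 416.45 -223.91]] [ 485.45 -290.97]
ring s [[485.2793884029868, -294.3711491831106]] 
small [[588.2431840743727, -19.910391021774352]] 
sqm [[594.5067016065957, 70.81712898668053]] 
[550.6  -13.85] [ 1.   -0.08]
-25 90 [532.72  77.83]
-25 0 [525.68 -11.9 ]
-25 -90 [ 518.64 -101.62]
40 90 [597.52  72.75]
40 0 [590.48 -16.98]
40 -90 [ 583.44 -106.7 ]
```

View pics/s2.png

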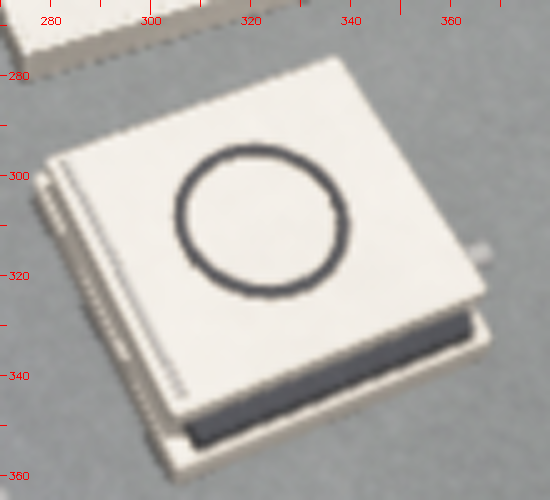

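Run:
```python
from h import *; from cell import state; import pickle
from scipy.spatial.transform import Rotation as R
s=state(); r=R.from_euler("xyz",s["tcp_rot"]).as_matrix(); print(r); print(s["t"],"jaw angle",np.degrees(np.arctan2(r[1,1],r[0,1])))
t,sd=pickle.load(open("c0.pkl","rb"))
for n,uv,z in(("can",(284,199.5),118),("round",(272,172.7),133),("sq",(297,219.5),126),("L",(320.7,241.2),32)): print(n,back(sd,uv,z)[0,:2])
```

```text
[[-0.    0.24  0.97]
 [-0.    0.97 -0.24]
 [-1.   -0.   -0.  ]]
0.2 jaw angle 76.26072711054937
can [524.65 -17.03]
round [532.87  75.24]
sq [519.1  -99.88]
L [ 584.79 -111.92]
```

move_arm:
  targets:
    - [0.381,-0.533,0.016,0,0,-76.3,1]
    - [0.381,-0.533,0.016,0,0,-76.3,1]
    - [0.381,-0.533,0.016,0,0,-76.3,1]
    - [0.381,-0.533,0.016,0,0,-76.3,1]
    - [0.381,-0.533,0.016,0,0,-76.3,1]
    - [0.381,-0.533,0.016,0,0,-76.3,1]
    - [0.381,-0.533,0.016,0,0,-76.3,1]
    - [0.381,-0.533,0.016,0,0,-76.3,1]
    - [0.381,-0.533,0.016,0,0,-76.3,1]
    - [0.381,-0.533,0.016,0,0,-76.3,1]

```text
t: 1.2
eef_pos: [439.9, 198.6, 227.1]
tcp_rot: [1.87, 1.57, 0.293]
ft_force: [0.0, 0.8, -0.5]
opening: 0.998
```

move_arm:
  targets:
    - [0.07,-0.098,0,0,0,0,1]
    - [0.07,-0.098,0,0,0,0,1]
    - [0.07,-0.098,0,0,0,0,1]
    - [0.07,-0.098,0,0,0,0,1]
    - [0.07,-0.098,0,0,0,0,1]
    - [0.07,-0.098,0,0,0,0,1]

```text
t: 1.8
eef_pos: [508.4, 103.4, 226.9]
tcp_rot: [-1.899, 1.571, 2.814]
ft_force: [-0.2, 0.1, -0.0]
opening: 1.0
```

```bash
cat > st.py <<'E'
from h import *; from cell import state
from scipy.spatial.transform import Rotation as R
s=state(); r=R.from_euler("xyz",s["tcp_rot"]).as_matrix()
print("t",round(s["t"],2),"pos",np.array(s["eef_pos"]),"jaw",round(np.degrees(np.arctan2(r[1,1],r[0,1])),2),"tilt",round(np.degrees(np.arccos(min(1,-r[2,0]))),2),"ft",np.array(s["ft_force"]),"op",round(s["opening"],3),"j",np.array(s["joints"]))
E
python3 st.py
```

```text
t 1.8 pos [508.43 103.36 226.86] jaw 0.01 tilt 0.01 ft [-0.22  0.09 -0.04] op 1.0 j [0.07 0.33 1.8  0.   1.01 0.07]
```

move_arm:
  targets:
    - [0.021,-0.0295,0,0,0,0,1]
    - [0.021,-0.0295,-0.04,0,0,0,1]
    - [0.021,-0.0295,-0.077,0,0,0,1]
    - [0.021,-0.0295,-0.077,0,0,0,1]
    - [0.021,-0.0295,-0.077,0,0,0,1]

```text
t: 2.3
eef_pos: [530.0, 73.9, 150.6]
tcp_rot: [-1.586, 1.57, 3.127]
ft_force: [-0.1, -0.3, 0.4]
opening: 0.998
```

```bash
python3 st.py
python3 - <<'E'
from h import *; from cell import read_camera
import pickle
t=read_camera("top"); s=read_camera("side"); pickle.dump((t,s),open("c1.pkl","wb"))
crop(s,200,90,340,230,4,"s3.png"); crop(t,200,110,360,230,4,"t4.png")
from cell import state; p=np.array(state()["eef_pos"])
for d in ([0,0,0],[47.5,0,0],[-47.5,0,0],[59.5,0,0],[-59.5,0,0]): print(d,proj(s,p+d))
E
```

```text
t 2.3 pos [530.    73.87 150.58] jaw 0.04 tilt 0.03 ft [-0.06 -0.26  0.36] op 0.998 j [0.02 0.44 1.85 0.   0.85 0.01]
[0, 0, 0] [[271.5  167.55]]
[47.5, 0, 0] [[288.08 163.04]]
[-47.5, 0, 0] [[254.44 172.19]]
[59.5, 0, 0] [[292.2  161.92]]
[-59.5, 0, 0] [[250.05 173.38]]
```

View pics/s3.png

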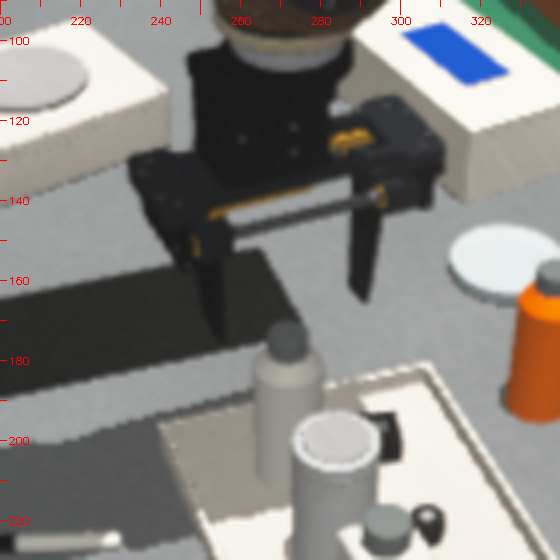

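View pics/t4.png

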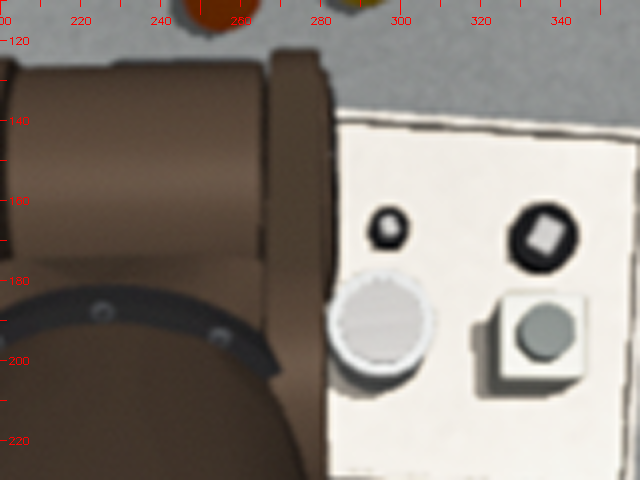

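Run:
```python
from h import *; import pickle
t,s=pickle.load(open("c1.pkl","rb")); p=np.array([530,73.9,150.6])
for dx in(-59.5,-47.5,47.5,59.5):
  for dy in(-10,10): print(dx,dy,proj(s,p+[dx,dy,0])[0],proj(s,p+[dx,dy,40])[0])
crop(s,240,130,300,190,12,"s4.png")
```

```text
-59.5 -10 [251.21 176.03] [250.59 163.28]
-59.5 10 [248.3 171.5] [247.61 158.8 ]
-47.5 -10 [255.62 174.82] [255.13 162.08]
-47.5 10 [252.67 170.33] [252.1  157.63]
47.5 -10 [289.42 165.55] [289.9  152.92]
47.5 10 [286.13 161.3 ] [286.51 148.71]
59.5 -10 [293.56 164.41] [294.15 151.8 ]
59.5 10 [290.23 160.19] [290.72 147.62]
```

View pics/s4.png

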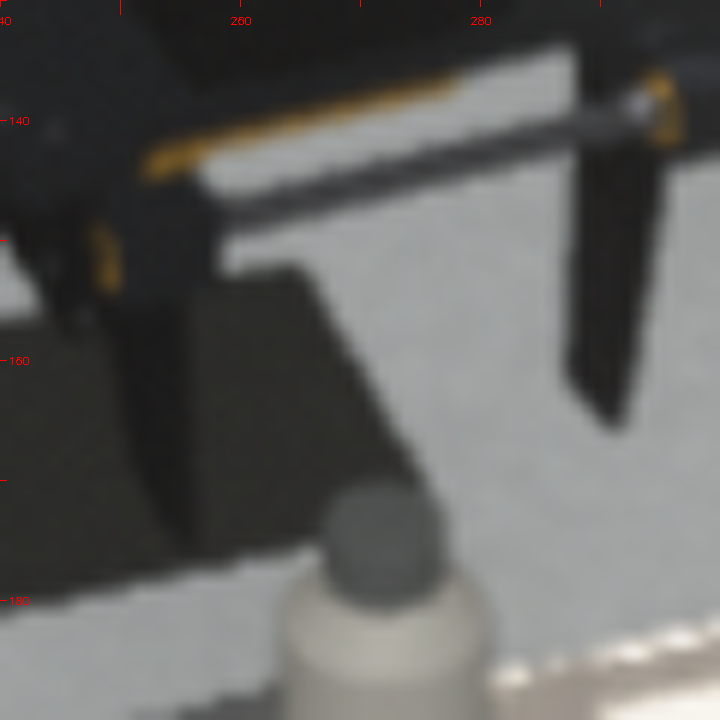

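move_arm:
  targets:
    - [-0.0013,0.0016,-0.03,0,0,0,1]
    - [-0.0013,0.0016,-0.06,0,0,0,1]
    - [-0.0013,0.0016,-0.0845,0,0,0,1]
    - [-0.0013,0.0016,-0.0845,0,0,0,1]
    - [-0.0013,0.0016,-0.0845,0,0,0,1]
    - [-0.0013,0.0016,-0.0845,0,0,0,-1]
    - [-0.0013,0.0016,-0.0845,0,0,0,-1]
    - [-0.0013,0.0016,-0.0845,0,0,0,-1]
    - [-0.0013,0.0016,-0.0845,0,0,0,-1]
    - [-0.0013,0.0016,-0.0845,0,0,0,-1]

```text
t: 3.4
eef_pos: [528.9, 74.6, 65.6]
tcp_rot: [1.583, 1.57, 0.011]
ft_force: [-0.3, -0.6, -0.7]
opening: 0.64
```

```bash
python3 st.py
```

```text
t 3.4 pos [528.86  74.58  65.59] jaw -0.04 tilt 0.02 ft [-0.28 -0.62 -0.66] op 0.64 j [ 0.02  0.57  1.92 -0.    0.65  0.02]
```

move_arm:
  targets:
    - [0,0,0,0,0,0,-1]
    - [0,0,0,0,0,0,-1]
    - [0,0,0,0,0,0,-1]
    - [0,0,0,0,0,0,-1]
    - [0,0,0,0,0,0,-1]
    - [0,0,0,0,0,0,-1]

```text
t: 4.0
eef_pos: [529.2, 74.6, 65.5]
tcp_rot: [1.573, 1.57, 0.001]
ft_force: [2.9, 0.3, 1.1]
opening: 0.502
```

```bash
for i in 1 2 3; do python3 st.py; done
```

```text
t 4.0 pos [529.15  74.59  65.47] jaw -0.04 tilt 0.05 ft [2.91 0.32 1.09] op 0.502 j [ 0.02  0.57  1.92 -0.    0.65  0.02]
t 4.0 pos [529.15  74.59  65.47] jaw -0.04 tilt 0.05 ft [2.91 0.32 1.09] op 0.502 j [ 0.02  0.57  1.92 -0.    0.65  0.02]
t 4.0 pos [529.15  74.59  65.47] jaw -0.04 tilt 0.05 ft [2.91 0.32 1.09] op 0.502 j [ 0.02  0.57  1.92 -0.    0.65  0.02]
```

move_arm:
  targets:
    - [0,0,0.01,0,0,0,-1]
    - [0,0,0.035,0,0,0,-1]
    - [0,0,0.07,0,0,0,-1]
    - [0,0,0.105,0,0,0,-1]
    - [0,0,0.14,0,0,0,-1]
    - [0,0,0.16,0,0,0,-1]
    - [-0.01,0.014,0.16,0,0,0,-1]
    - [-0.03,0.0415,0.16,0,0,0,-1]
    - [-0.05,0.07,0.16,0,0,0,-1]
    - [-0.07,0.098,0.16,0,0,0,-1]

```text
t: 5.0
eef_pos: [456.2, 173.7, 224.2]
tcp_rot: [-1.387, 1.568, -2.959]
ft_force: [0.7, 1.1, -2.2]
opening: 0.502
```

move_arm:
  targets:
    - [-0.02,0.028,0,0,0,0,-1]
    - [-0.04,0.056,0,0,0,0,-1]
    - [-0.06,0.084,0,0,0,0,-1]
    - [-0.08,0.112,0,0,0,0,-1]
    - [-0.092,0.1274,0,0,0,0,-1]
    - [-0.092,0.1274,-0.02,0,0,0,-1]
    - [-0.092,0.1274,-0.055,0,0,0,-1]
    - [-0.092,0.1274,-0.09,0,0,0,-1]
    - [-0.092,0.1274,-0.12,0,0,0,-1]
    - [-0.092,0.1274,-0.14,0,0,0,-1]

```text
t: 6.0
eef_pos: [364.3, 299.3, 82.8]
tcp_rot: [-1.025, 1.566, -2.596]
ft_force: [-0.3, 1.3, -2.3]
opening: 0.502
```

```bash
python3 st.py
```

```text
t 6.0 pos [364.25 299.25  82.77] jaw -0.02 tilt 0.28 ft [-0.33  1.27 -2.27] op 0.502 j [0.55 0.48 2.06 0.   0.61 0.55]
```

move_arm:
  targets:
    - [0.002,0,-0.008,0,0,0,-1]
    - [0.002,0,-0.015,0,0,0,-1]
    - [0.002,0,-0.019,0,0,0,-1]
    - [0.002,0,-0.02,0,0,0,-1]
    - [0.002,0,-0.0205,0,0,0,-1]
    - [0.002,0,-0.0205,0,0,0,-1]
    - [0.002,0,-0.021,0,0,0,-1]
    - [0.002,0,-0.021,0,0,0,-1]

```text
t: 6.8
eef_pos: [368.9, 300.0, 64.6]
tcp_rot: [2.014, 1.57, 0.442]
ft_force: [-0.0, 0.3, -2.3]
opening: 0.502
```

```bash
python3 st.py
```

```text
t 6.8 pos [368.88 300.03  64.58] jaw -0.05 tilt 0.03 ft [-0.02  0.31 -2.29] op 0.502 j [ 0.54  0.51  2.07 -0.    0.56  0.54]
```

move_arm:
  targets:
    - [0,0,-0.0015,0,0,0,-1]
    - [0,0,-0.0025,0,0,0,-1]
    - [0,0,-0.003,0,0,0,-1]
    - [0,0,-0.003,0,0,0,-1]
    - [0,0,-0.003,0,0,0,-1]

```text
t: 7.3
eef_pos: [368.8, 300.0, 61.5]
tcp_rot: [1.785, 1.571, 0.214]
ft_force: [-0.3, 0.7, 0.4]
opening: 0.503
```

```bash
python3 st.py
```

```text
t 7.3 pos [368.82 300.02  61.45] jaw -0.04 tilt 0.01 ft [-0.31  0.74  0.43] op 0.503 j [ 0.54  0.52  2.07 -0.    0.55  0.54]
```

move_arm:
  targets:
    - [0,0,0,0,0,0,1]
    - [0,0,0,0,0,0,1]
    - [0,0,0,0,0,0,1]
    - [0,0,0,0,0,0,1]
    - [0,0,0.015,0,0,0,1]
    - [0,0,0.05,0,0,0,1]
    - [0,0,0.09,0,0,0,1]
    - [0.01,-0.02,0.12,0,0,0,1]
    - [0.03,-0.065,0.12,0,0,0,1]
    - [0.05,-0.11,0.12,0,0,0,1]

```text
t: 8.3
eef_pos: [419.3, 189.2, 182.5]
tcp_rot: [1.828, 1.568, 0.259]
ft_force: [-0.1, -0.1, -0.8]
opening: 1.0
```

```bash
python3 st.py;  python3 - <<'E'
from h import *; from cell import read_camera
import pickle
t=read_camera("top"); s=read_camera("side"); pickle.dump((t,s),open("c2.pkl","wb"))
crop(s,170,80,370,270,4,"s5.png"); crop(t,110,150,380,300,3,"t5.png")
E
```

```text
t 8.3 pos [419.29 189.22 182.46] jaw 0.1 tilt 0.15 ft [-0.1  -0.1  -0.79] op 1.0 j [ 0.28  0.3   1.99 -0.    0.85  0.28]
```

View pics/t5.png

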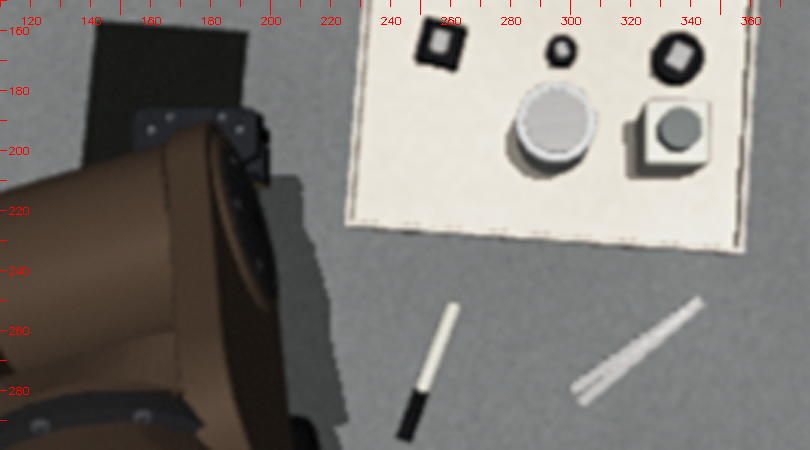

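View pics/s5.png

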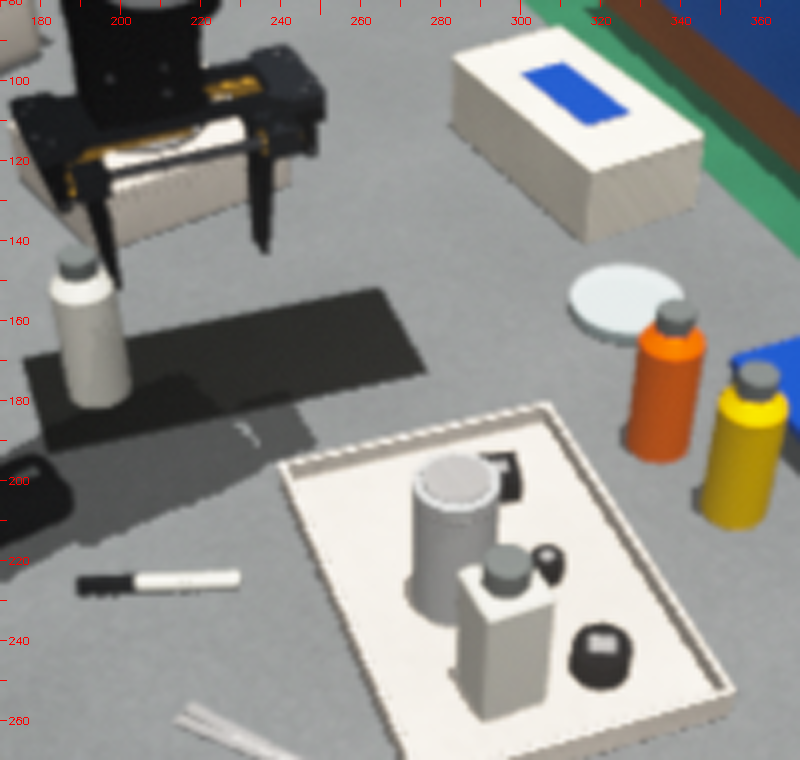

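move_arm:
  targets:
    - [0.02,-0.04,0,0,0,0,1]
    - [0.04,-0.08,0,0,0,0,1]
    - [0.06,-0.12,0,0,0,0,1]
    - [0.08,-0.16,0,0,0,0,1]
    - [0.1035,-0.203,0,0,0,0,1]
    - [0.1035,-0.203,-0.03,0,0,0,1]
    - [0.1035,-0.203,-0.04,0,0,0,1]
    - [0.1035,-0.203,-0.04,0,0,0,1]
    - [0.1035,-0.203,-0.04,0,0,0,1]
    - [0.1035,-0.203,-0.04,0,0,0,1]

```text
t: 9.4
eef_pos: [522.5, -12.2, 142.4]
tcp_rot: [1.448, 1.569, -0.122]
ft_force: [0.3, -0.3, -0.5]
opening: 1.003
```

```bash
python3 st.py
```

```text
t 9.4 pos [522.52 -12.17 142.36] jaw 0.04 tilt 0.08 ft [ 0.25 -0.26 -0.52] op 1.003 j [-0.15  0.44  1.89  0.    0.81 -0.15]
```

Well centred; descend to z 60 and close.

move_arm:
  targets:
    - [0,-0.001,-0.03,0,0,0,1]
    - [0,-0.001,-0.06,0,0,0,1]
    - [0,-0.001,-0.0825,0,0,0,1]
    - [0,-0.001,-0.0825,0,0,0,1]
    - [0,-0.001,-0.0825,0,0,0,1]
    - [0,-0.001,-0.0825,0,0,0,-1]
    - [0,-0.001,-0.0825,0,0,0,-1]
    - [0,-0.001,-0.0825,0,0,0,-1]
    - [0,-0.001,-0.0825,0,0,0,-1]
    - [0,-0.001,-0.0825,0,0,0,-1]

```text
t: 10.4
eef_pos: [522.4, -14.1, 59.1]
tcp_rot: [1.41, 1.57, -0.162]
ft_force: [1.3, 0.3, 1.7]
opening: 0.636
```

move_arm:
  targets:
    - [0,0,0,0,0,0,-1]
    - [0,0,0,0,0,0,-1]
    - [0,0,0,0,0,0,-1]
    - [0,0,0,0,0,0,-1]
    - [0,0,0,0,0,0,-1]

```text
t: 10.9
eef_pos: [522.8, -14.1, 59.1]
tcp_rot: [1.429, 1.569, -0.142]
ft_force: [3.0, -0.0, 4.7]
opening: 0.587
```

```bash
python3 st.py
```

```text
t 10.9 pos [522.79 -14.09  59.13] jaw -0.04 tilt 0.08 ft [ 2.97 -0.02  4.71] op 0.587 j [-0.15  0.57  1.96  0.    0.62 -0.15]
```

move_arm:
  targets:
    - [0,0,0.01,0,0,0,-1]
    - [0,0,0.035,0,0,0,-1]
    - [0,0,0.07,0,0,0,-1]
    - [0,0,0.105,0,0,0,-1]
    - [0,0,0.14,0,0,0,-1]
    - [0,0,0.16,0,0,0,-1]
    - [-0.003,0.016,0.16,0,0,0,-1]
    - [-0.009,0.05,0.16,0,0,0,-1]
    - [-0.015,0.085,0.16,0,0,0,-1]
    - [-0.022,0.12,0.16,0,0,0,-1]

```text
t: 11.9
eef_pos: [498.5, 107.7, 217.6]
tcp_rot: [-1.523, 1.568, -3.095]
ft_force: [0.8, -0.4, -2.6]
opening: 0.586
```

move_arm:
  targets:
    - [-0.006,0.035,0,0,0,0,-1]
    - [-0.013,0.07,0,0,0,0,-1]
    - [-0.02,0.105,0,0,0,0,-1]
    - [-0.026,0.14,0,0,0,0,-1]
    - [-0.032,0.17,0,0,0,0,-1]
    - [-0.034,0.186,0,0,0,0,-1]
    - [-0.034,0.186,-0.03,0,0,0,-1]
    - [-0.034,0.186,-0.07,0,0,0,-1]
    - [-0.034,0.186,-0.11,0,0,0,-1]
    - [-0.034,0.186,-0.14,0,0,0,-1]

```text
t: 12.9
eef_pos: [464.6, 291.4, 76.0]
tcp_rot: [-1.104, 1.567, -2.675]
ft_force: [-0.2, 0.2, -2.4]
opening: 0.583
```

move_arm:
  targets:
    - [0,0,-0.008,0,0,0,-1]
    - [0,0,-0.012,0,0,0,-1]
    - [0,0,-0.014,0,0,0,-1]
    - [0,0,-0.016,0,0,0,-1]
    - [0,0,-0.018,0,0,0,-1]
    - [0,0,-0.018,0,0,0,-1]
    - [0,0,-0.018,0,0,0,-1]

```text
t: 13.6
eef_pos: [466.4, 292.1, 61.3]
tcp_rot: [1.934, 1.57, 0.363]
ft_force: [0.4, 0.0, -1.8]
opening: 0.584
```

```bash
python3 st.py
```

```text
t 13.6 pos [466.43 292.06  61.29] jaw -0.04 tilt 0.04 ft [ 0.38  0.02 -1.77] op 0.584 j [ 0.44  0.59  1.89 -0.    0.66  0.44]
```

move_arm:
  targets:
    - [0,0,-0.002,0,0,0,-1]
    - [0,0,-0.004,0,0,0,-1]
    - [0,0,-0.0055,0,0,0,-1]
    - [0,0,-0.006,0,0,0,-1]
    - [0,0,-0.006,0,0,0,-1]
    - [0,0,-0.006,0,0,0,-1]

```text
t: 14.2
eef_pos: [466.3, 292.0, 55.1]
tcp_rot: [1.751, 1.571, 0.18]
ft_force: [-0.5, -0.6, 5.5]
opening: 0.588
```

```bash
python3 st.py
```

```text
t 14.2 pos [466.27 291.99  55.1 ] jaw -0.04 tilt 0.01 ft [-0.47 -0.61  5.45] op 0.588 j [ 0.44  0.6   1.89 -0.    0.65  0.44]
```

move_arm:
  targets:
    - [0,0,0,0,0,0,1]
    - [0,0,0,0,0,0,1]
    - [0,0,0,0,0,0,1]
    - [0,0,0,0,0,0,1]
    - [0,0,0.015,0,0,0,1]
    - [0,0,0.05,0,0,0,1]
    - [0,0,0.09,0,0,0,1]
    - [0,0,0.11,0,0,0,1]
    - [0.005,-0.045,0.11,0,0,0,1]
    - [0.011,-0.09,0.11,0,0,0,1]

```text
t: 15.2
eef_pos: [477.2, 201.7, 165.6]
tcp_rot: [1.799, 1.569, 0.23]
ft_force: [0.4, 0.5, -0.3]
opening: 1.001
```

move_arm:
  targets:
    - [0.039,-0.299,0,0,0,0,1]
    - [0.039,-0.299,0,0,0,0,1]
    - [0.039,-0.299,0,0,0,0,1]
    - [0.039,-0.299,0,0,0,0,1]
    - [0.039,-0.299,0,0,0,0,1]
    - [0.039,-0.299,0,0,0,0,1]
    - [0.039,-0.299,0,0,0,0,1]
    - [0.039,-0.299,-0.015,0,0,0,1]
    - [0.039,-0.299,-0.015,0,0,0,1]
    - [0.039,-0.299,-0.015,0,0,0,1]

```text
t: 16.2
eef_pos: [516.2, -96.4, 149.9]
tcp_rot: [-1.991, 1.57, 2.722]
ft_force: [-0.0, -0.2, 0.4]
opening: 1.001
```

```bash
python3 st.py;  python3 - <<'E'
from h import *; from cell import read_camera
import pickle
t=read_camera("top"); s=read_camera("side"); pickle.dump((t,s),open("c3.pkl","wb"))
crop(s,170,100,370,290,4,"s6.png"); crop(t,110,150,380,300,3,"t6.png")
E
```

```text
t 16.2 pos [516.18 -96.45 149.92] jaw -0.01 tilt 0.04 ft [-0.   -0.18  0.42] op 1.001 j [-0.31  0.43  1.88  0.    0.84 -0.31]
```

View pics/t6.png

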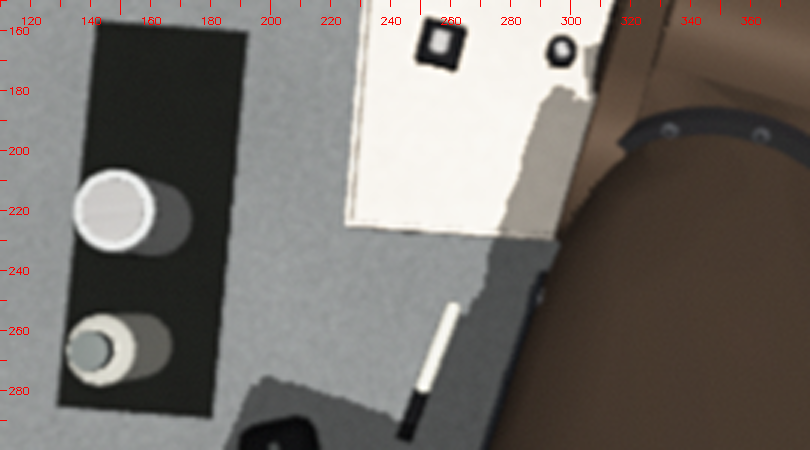

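View pics/s6.png

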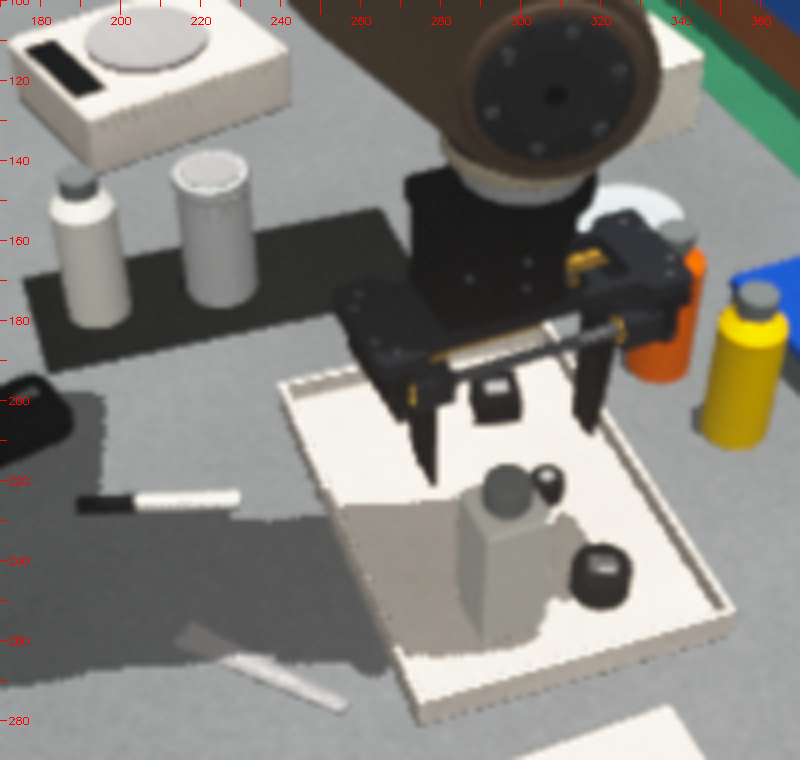

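Run:
```python
from h import *; import pickle
t,s=pickle.load(open("c3.pkl","rb"))
print(back(t,(148.2,219.8),114)[0], "can exp x 466.3"); print(back(t,(139.8,266.6),129)[0],"round exp x 368.8")
crop(t,125,200,190,290,8,"t7.png")
t,s=pickle.load(open("c0.pkl","rb")); crop(t,235,175,355,210,6,"t8.png")
```

```text
[464.95 290.84 114.  ] can exp x 466.3
[369.54 301.62 129.  ] round exp x 368.8
```

View pics/t7.png

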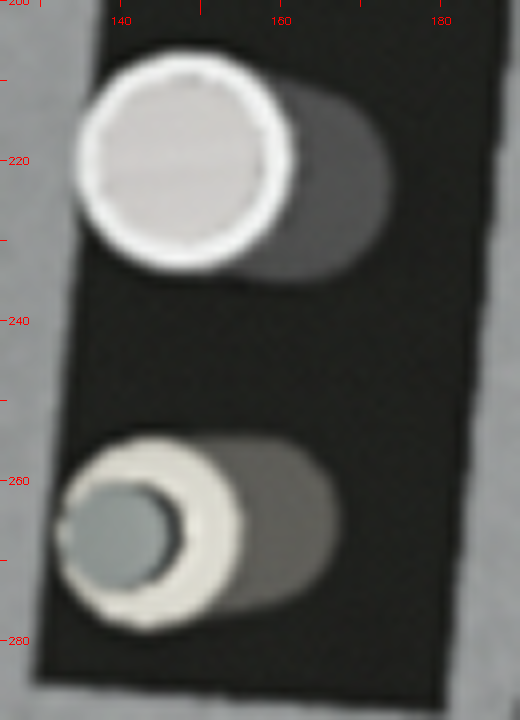

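move_arm:
  targets:
    - [0,-0.001,-0.03,0,0,0,1]
    - [0,-0.001,-0.06,0,0,0,1]
    - [0,-0.001,-0.084,0,0,0,1]
    - [0,-0.001,-0.084,0,0,0,1]
    - [0,-0.001,-0.084,0,0,0,1]
    - [0,-0.001,-0.084,0,0,0,-1]
    - [0,-0.001,-0.084,0,0,0,-1]
    - [0,-0.001,-0.084,0,0,0,-1]
    - [0,-0.001,-0.084,0,0,0,-1]
    - [0,-0.001,-0.084,0,0,0,-1]

```text
t: 17.3
eef_pos: [516.4, -98.1, 66.2]
tcp_rot: [1.295, 1.57, -0.277]
ft_force: [0.1, -0.3, -0.1]
opening: 0.636
```

move_arm:
  targets:
    - [0,0,0,0,0,0,-1]
    - [0,0,0,0,0,0,-1]
    - [0,0,0,0,0,0,-1]
    - [0,0,0,0,0,0,-1]
    - [0,0,0,0,0,0,-1]
    - [0,0,0,0,0,0,-1]

```text
t: 17.9
eef_pos: [516.5, -98.1, 65.9]
tcp_rot: [1.323, 1.57, -0.248]
ft_force: [2.1, 0.3, 0.8]
opening: 0.485
```

```bash
python3 st.py
```

```text
t 17.9 pos [516.52 -98.08  65.94] jaw -0.04 tilt 0.04 ft [2.08 0.31 0.84] op 0.485 j [-0.31  0.56  1.94  0.    0.64 -0.31]
```

move_arm:
  targets:
    - [0,0,0.01,0,0,0,-1]
    - [0,0,0.035,0,0,0,-1]
    - [0,0,0.07,0,0,0,-1]
    - [0,0,0.105,0,0,0,-1]
    - [0,0,0.14,0,0,0,-1]
    - [0,0,0.16,0,0,0,-1]
    - [0.002,0.016,0.16,0,0,0,-1]
    - [0.006,0.05,0.16,0,0,0,-1]
    - [0.011,0.085,0.16,0,0,0,-1]
    - [0.016,0.12,0.16,0,0,0,-1]

```text
t: 18.9
eef_pos: [531.7, 23.2, 226.3]
tcp_rot: [-1.67, 1.57, 3.041]
ft_force: [0.2, 0.7, -2.2]
opening: 0.486
```

move_arm:
  targets:
    - [0.004,0.035,0,0,0,0,-1]
    - [0.009,0.07,0,0,0,0,-1]
    - [0.014,0.105,0,0,0,0,-1]
    - [0.018,0.14,0,0,0,0,-1]
    - [0.023,0.175,0,0,0,0,-1]
    - [0.028,0.21,0,0,0,0,-1]
    - [0.031,0.24,0,0,0,0,-1]
    - [0.0335,0.262,0,0,0,0,-1]
    - [0.0335,0.262,-0.03,0,0,0,-1]
    - [0.0335,0.262,-0.07,0,0,0,-1]

```text
t: 19.9
eef_pos: [565.9, 285.0, 156.9]
tcp_rot: [1.909, 1.568, 0.339]
ft_force: [-0.2, 0.8, -3.4]
opening: 0.483
```

move_arm:
  targets:
    - [0,0,-0.04,0,0,0,-1]
    - [0,0,-0.065,0,0,0,-1]
    - [0,0,-0.08,0,0,0,-1]
    - [0,0,-0.086,0,0,0,-1]
    - [0,0,-0.089,0,0,0,-1]
    - [0,0,-0.089,0,0,0,-1]
    - [0,0,-0.089,0,0,0,-1]

```text
t: 20.6
eef_pos: [566.2, 284.2, 68.1]
tcp_rot: [1.898, 1.569, 0.327]
ft_force: [0.1, -0.4, -1.9]
opening: 0.486
```

```bash
python3 st.py
```

```text
t 20.6 pos [566.25 284.16  68.06] jaw -0.04 tilt 0.1 ft [ 0.13 -0.37 -1.92] op 0.486 j [ 0.36  0.67  1.67 -0.    0.8   0.36]
```

move_arm:
  targets:
    - [0,0,-0.002,0,0,0,-1]
    - [0,0,-0.004,0,0,0,-1]
    - [0,0,-0.005,0,0,0,-1]
    - [0,0,-0.006,0,0,0,-1]
    - [0,0,-0.006,0,0,0,-1]
    - [0,0,-0.006,0,0,0,-1]

```text
t: 21.2
eef_pos: [566.3, 284.0, 61.6]
tcp_rot: [1.825, 1.569, 0.253]
ft_force: [1.1, -1.1, 5.4]
opening: 0.482
```

```bash
python3 st.py
```

```text
t 21.2 pos [566.31 284.05  61.59] jaw -0.04 tilt 0.09 ft [ 1.13 -1.07  5.38] op 0.482 j [ 0.36  0.68  1.67 -0.    0.79  0.36]
```

move_arm:
  targets:
    - [0,0,0,0,0,0,1]
    - [0,0,0,0,0,0,1]
    - [0,0,0,0,0,0,1]
    - [0,0,0,0,0,0,1]
    - [0,0,0.015,0,0,0,1]
    - [0,0,0.05,0,0,0,1]
    - [0,0,0.09,0,0,0,1]
    - [0,0,0.11,0,0,0,0.4]
    - [0.002,-0.045,0.11,0,0,0,0.4]
    - [0.004,-0.09,0.11,0,0,0,0.4]

```text
t: 22.2
eef_pos: [569.8, 193.9, 172.8]
tcp_rot: [1.774, 1.568, 0.205]
ft_force: [1.4, 0.2, -0.1]
opening: 0.803
```

move_arm:
  targets:
    - [0.012,-0.302,0,0,0,0,0.4]
    - [0.012,-0.302,0,0,0,0,0.4]
    - [0.012,-0.302,0,0,0,0,0.4]
    - [0.012,-0.302,0,0,0,0,0.4]
    - [0.012,-0.302,-0.03,0,0,0,0.4]
    - [0.012,-0.302,-0.05,0,0,0,0.4]
    - [0.012,-0.302,-0.08,0,0,0,0.4]
    - [0.012,-0.302,-0.11,0,0,0,0.4]
    - [0.012,-0.302,-0.11,0,0,0,0.4]
    - [0.012,-0.302,-0.11,0,0,0,0.4]

```text
t: 23.2
eef_pos: [582.2, -107.9, 62.0]
tcp_rot: [1.471, 1.57, -0.101]
ft_force: [-0.2, -0.3, 1.8]
opening: 0.702
```

```bash
python3 st.py;  python3 - <<'E'
from h import *; from cell import read_camera
import pickle
t=read_camera("top"); s=read_camera("side"); pickle.dump((t,s),open("c4.pkl","wb"))
crop(s,170,120,370,300,4,"s8.png"); crop(t,110,150,380,300,3,"t9.png")
E
```

```text
t 23.2 pos [ 582.18 -107.92   61.99] jaw -0.03 tilt 0.02 ft [-0.19 -0.3   1.83] op 0.702 j [-0.29  0.63  1.78  0.    0.73 -0.29]
```

View pics/s8.png

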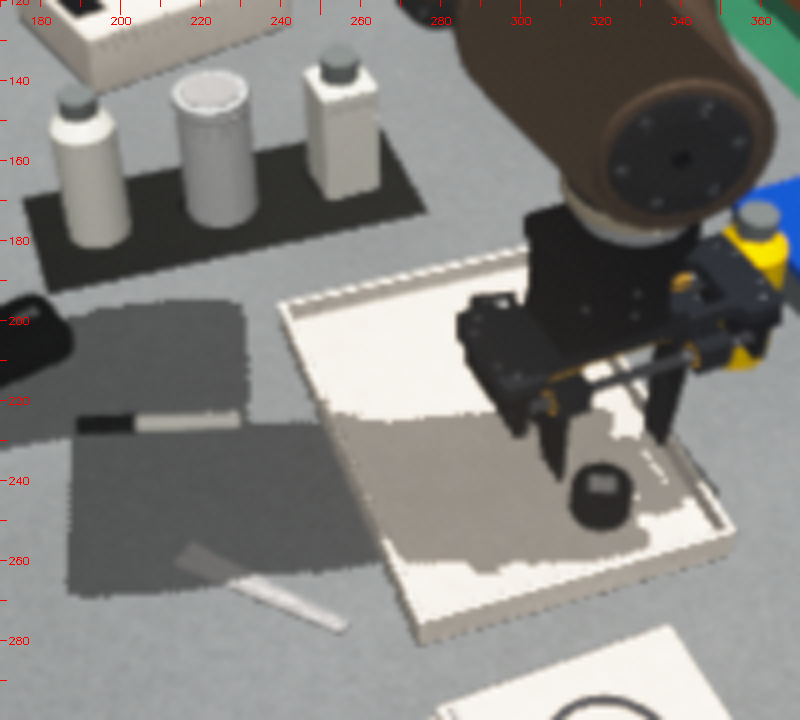

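View pics/t9.png

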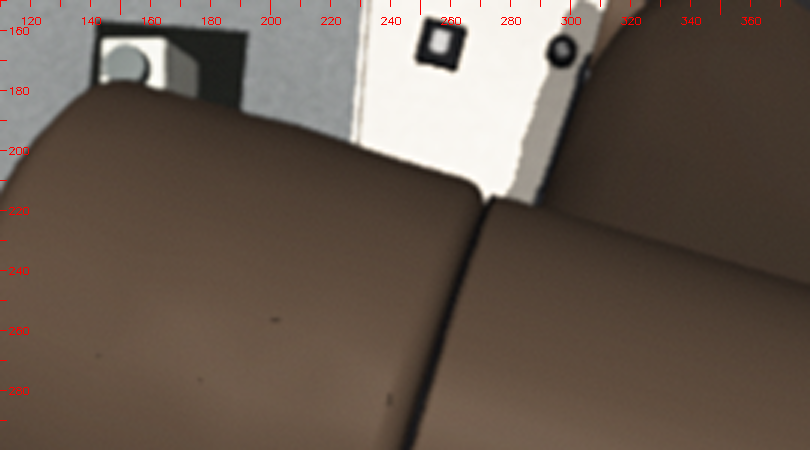

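move_arm:
  targets:
    - [0,-0.001,-0.025,0,0,0,0.4]
    - [0,-0.001,-0.04,0,0,0,0.4]
    - [0,-0.001,-0.044,0,0,0,0.4]
    - [0,-0.001,-0.044,0,0,0,0.4]
    - [0,-0.001,-0.044,0,0,0,-1]
    - [0,-0.001,-0.044,0,0,0,-1]
    - [0,-0.001,-0.044,0,0,0,-1]
    - [0,-0.001,-0.044,0,0,0,-1]
    - [0,-0.001,-0.044,0,0,0,-1]
    - [0,-0.001,-0.044,0,0,0,-1]

```text
t: 24.3
eef_pos: [582.1, -109.1, 17.3]
tcp_rot: [1.283, 1.57, -0.288]
ft_force: [-0.5, 0.6, 6.0]
opening: 0.413
```

```bash
python3 st.py
```

```text
t 24.3 pos [ 582.07 -109.07   17.26] jaw -0.04 tilt 0.05 ft [-0.48  0.62  5.99] op 0.413 j [-0.3   0.7   1.8   0.    0.64 -0.3 ]
```

move_arm:
  targets:
    - [0,0,0,0,0,0,-1]
    - [0,0,0,0,0,0,-1]
    - [0,0,0.01,0,0,0,-1]
    - [0,0,0.035,0,0,0,-1]
    - [0,0,0.07,0,0,0,-1]
    - [0,0,0.1,0,0,0,-1]
    - [0,0,0.115,0,0,0,-1]
    - [-0.01,-0.02,0.115,0,0,0,-1]
    - [-0.025,-0.047,0.115,0,0,0,-1]
    - [-0.04,-0.075,0.115,0,0,0,-1]

```text
t: 25.3
eef_pos: [541.2, -184.4, 132.4]
tcp_rot: [1.062, 1.571, -0.508]
ft_force: [0.5, 0.5, -0.4]
opening: 0.408
```

move_arm:
  targets:
    - [-0.018,-0.035,0,0,0,0,-1]
    - [-0.036,-0.07,0,0,0,0,-1]
    - [-0.05,-0.095,0,0,0,0,-1]
    - [-0.057,-0.107,0,0,0,0,-1]
    - [-0.057,-0.107,-0.02,0,0,0,-1]
    - [-0.057,-0.107,-0.035,0,0,0,-1]
    - [-0.057,-0.107,-0.045,0,0,0,-1]
    - [-0.057,-0.107,-0.055,0,0,0,-1]
    - [-0.057,-0.107,-0.055,0,0,0,-1]
    - [-0.057,-0.107,-0.055,0,0,0,-1]

```text
t: 26.3
eef_pos: [485.0, -290.9, 77.1]
tcp_rot: [1.661, 1.571, 0.09]
ft_force: [0.9, 0.1, -0.7]
opening: 0.413
```

```bash
python3 st.py;  python3 - <<'E'
from h import *; from cell import read_camera
import pickle
t=read_camera("top"); s=read_camera("side"); pickle.dump((t,s),open("c5.pkl","wb"))
crop(s,240,200,400,380,4,"s9.png")
E
```

```text
t 26.3 pos [ 485.04 -290.86   77.05] jaw -0.02 tilt 0.0 ft [ 0.93  0.07 -0.67] op 0.413 j [-0.66  0.58  1.84  0.    0.72 -0.66]
```

View pics/s9.png

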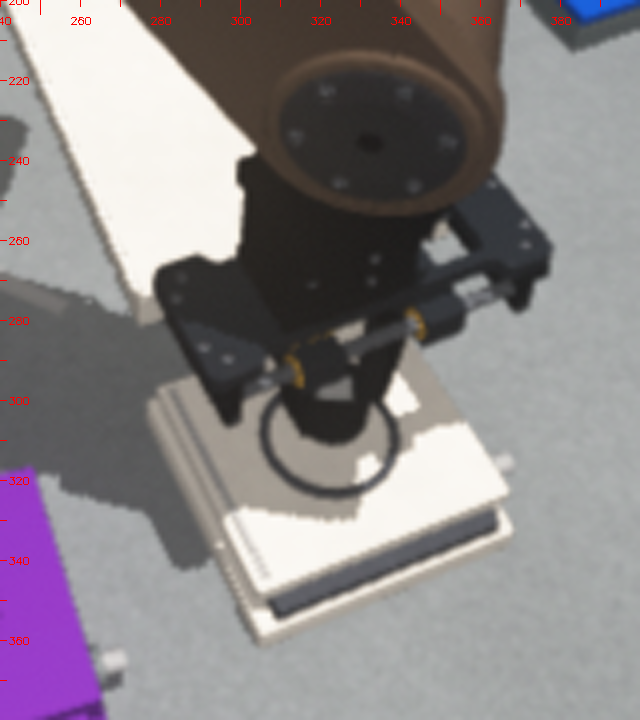

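move_arm:
  targets:
    - [0,0,-0.007,0,0,0,-1]
    - [0,0,-0.014,0,0,0,-1]
    - [0,0,-0.018,0,0,0,-1]
    - [0,0,-0.0205,0,0,0,-1]
    - [0,0,-0.0215,0,0,0,-1]
    - [0,0,-0.022,0,0,0,-1]
    - [0,0,-0.022,0,0,0,-1]
    - [0,0,-0.022,0,0,0,-1]

```text
t: 27.2
eef_pos: [484.9, -291.1, 55.0]
tcp_rot: [1.021, 1.57, -0.55]
ft_force: [0.3, -0.8, -0.0]
opening: 0.415
```

```bash
python3 st.py
```

```text
t 27.2 pos [ 484.86 -291.08   55.02] jaw -0.04 tilt 0.02 ft [ 0.34 -0.8  -0.04] op 0.415 j [-0.66  0.62  1.85  0.    0.67 -0.66]
```

move_arm:
  targets:
    - [0,0,-0.0004,0,0,0,-1]
    - [0,0,-0.0008,0,0,0,-1]
    - [0,0,-0.0008,0,0,0,-1]
    - [0,0,-0.0008,0,0,0,-1]

```text
t: 27.6
eef_pos: [484.8, -291.0, 54.3]
tcp_rot: [0.991, 1.571, -0.581]
ft_force: [-1.4, 1.1, 3.7]
opening: 0.411
```

```bash
python3 st.py
```

```text
t 27.6 pos [ 484.82 -291.02   54.26] jaw -0.04 tilt 0.02 ft [-1.45  1.07  3.68] op 0.411 j [-0.66  0.62  1.85  0.    0.67 -0.66]
```

move_arm:
  targets:
    - [0,0,0,0,0,0,0.3]
    - [0,0,0,0,0,0,0.3]
    - [0,0,0,0,0,0,0.3]
    - [0,0,0,0,0,0,0.3]
    - [0,0,0.02,0,0,0,0.3]
    - [0,0,0.06,0,0,0,0.3]
    - [0,0,0.1,0,0,0,1]
    - [0,0,0.12,0,0,0,1]
    - [0.006,0.045,0.12,0,0,0,1]
    - [0.013,0.09,0.12,0,0,0,1]

```text
t: 28.6
eef_pos: [497.7, -200.7, 174.7]
tcp_rot: [1.122, 1.569, -0.452]
ft_force: [0.6, -0.1, -0.2]
opening: 0.928
```

move_arm:
  targets:
    - [0.0685,0.485,0,0,0,0,1]
    - [0.0685,0.485,0,0,0,0,1]
    - [0.0685,0.485,0,0,0,0,1]
    - [0.0685,0.485,0,0,0,0,1]
    - [0.0685,0.485,0,0,0,0,1]
    - [0.0685,0.485,0,0,0,0,1]
    - [0.0685,0.485,0,0,0,0,1]
    - [0.0685,0.485,0,0,0,0,1]
    - [0.0685,0.485,0,0,0,0,1]
    - [0.0685,0.485,0,0,0,0,1]

```text
t: 29.6
eef_pos: [566.1, 286.8, 174.0]
tcp_rot: [2.185, 1.571, 0.614]
ft_force: [1.6, 0.3, -1.0]
opening: 0.998
```

move_arm:
  targets:
    - [0,0,0,0,0,0,1]
    - [0,0,0,0,0,0,1]
    - [0,0,0,0,0,0,1]

```text
t: 29.9
eef_pos: [566.1, 283.0, 174.0]
tcp_rot: [-0.812, 1.57, -2.384]
ft_force: [-0.2, 0.1, -0.2]
opening: 1.001
```

```bash
python3 st.py;  python3 - <<'E'
from h import *; from cell import read_camera
import pickle
t=read_camera("top"); s=read_camera("side"); pickle.dump((t,s),open("c6.pkl","wb"))
cv2.imwrite("pics/top6.png",t["img"]);crop(s,270,260,380,365,5,"s10.png"); crop(t,370,160,460,255,5,"t10.png")
E
```

```text
t 29.9 pos [566.14 283.04 173.96] jaw -0.07 tilt 0.03 ft [-0.19  0.15 -0.22] op 1.001 j [ 0.36  0.54  1.58 -0.    1.02  0.36]
```

View pics/s10.png

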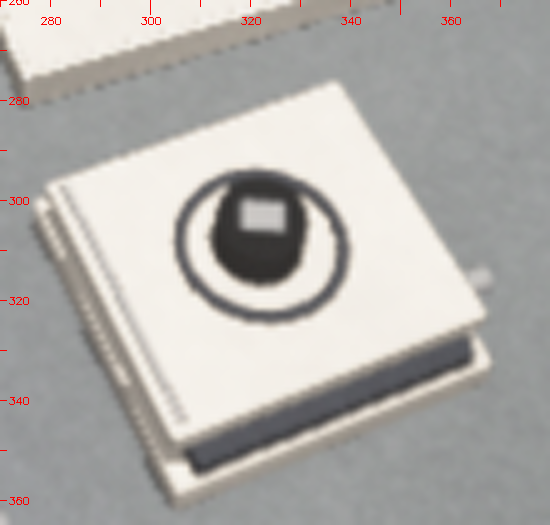

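View pics/top6.png

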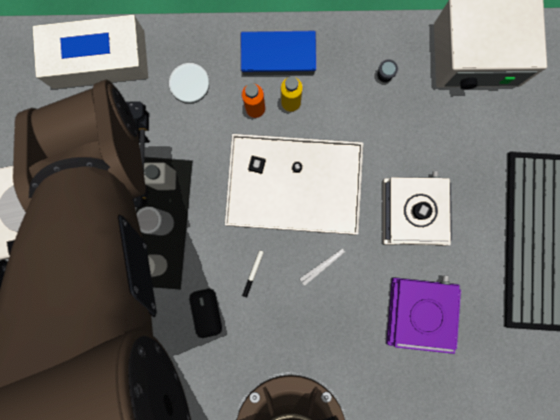

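move_arm:
  targets:
    - [0.0002,0.001,-0.03,0,0,0,1]
    - [0.0002,0.001,-0.065,0,0,0,1]
    - [0.0002,0.001,-0.095,0,0,0,1]
    - [0.0002,0.001,-0.1115,0,0,0,1]
    - [0.0002,0.001,-0.1115,0,0,0,1]
    - [0.0002,0.001,-0.1115,0,0,0,1]
    - [0.0002,0.001,-0.1115,0,0,0,-1]
    - [0.0002,0.001,-0.1115,0,0,0,-1]
    - [0.0002,0.001,-0.1115,0,0,0,-1]
    - [0.0002,0.001,-0.1115,0,0,0,-1]

```text
t: 31.0
eef_pos: [566.6, 285.1, 63.1]
tcp_rot: [1.879, 1.57, 0.308]
ft_force: [0.5, -0.2, 0.1]
opening: 0.717
```

move_arm:
  targets:
    - [0,0,0,0,0,0,-1]
    - [0,0,0,0,0,0,-1]
    - [0,0,0,0,0,0,-1]
    - [0,0,0,0,0,0,-1]
    - [0,0,0,0,0,0,-1]
    - [0,0,0,0,0,0,-1]
    - [0,0,0,0,0,0,-1]

```text
t: 31.7
eef_pos: [566.5, 285.0, 62.6]
tcp_rot: [1.646, 1.571, 0.074]
ft_force: [0.3, 0.3, 0.0]
opening: 0.483
```

```bash
python3 st.py
```

```text
t 31.7 pos [566.49 285.02  62.55] jaw -0.04 tilt 0.0 ft [0.32 0.26 0.02] op 0.483 j [ 0.36  0.68  1.67 -0.    0.79  0.36]
```

move_arm:
  targets:
    - [0,0,0.01,0,0,0,-1]
    - [0,0,0.035,0,0,0,-1]
    - [0,0,0.07,0,0,0,-1]
    - [0,0,0.105,0,0,0,-1]
    - [0,0,0.14,0,0,0,-1]
    - [0,0,0.16,0,0,0,-1]
    - [-0.002,-0.016,0.16,0,0,0,-1]
    - [-0.006,-0.05,0.16,0,0,0,-1]
    - [-0.011,-0.085,0.16,0,0,0,-1]
    - [-0.016,-0.12,0.16,0,0,0,-1]

```text
t: 32.7
eef_pos: [549.2, 163.0, 221.5]
tcp_rot: [-1.286, 1.569, -2.857]
ft_force: [-0.4, -0.3, -2.8]
opening: 0.484
```

move_arm:
  targets:
    - [-0.004,-0.035,0,0,0,0,-1]
    - [-0.009,-0.07,0,0,0,0,-1]
    - [-0.014,-0.105,0,0,0,0,-1]
    - [-0.018,-0.14,0,0,0,0,-1]
    - [-0.023,-0.175,0,0,0,0,-1]
    - [-0.028,-0.21,0,0,0,0,-1]
    - [-0.032,-0.24,0,0,0,0,-1]
    - [-0.034,-0.262,0,0,0,0,-1]
    - [-0.034,-0.262,-0.03,0,0,0,-1]
    - [-0.034,-0.262,-0.07,0,0,0,-1]

```text
t: 33.7
eef_pos: [516.0, -98.5, 152.4]
tcp_rot: [1.224, 1.568, -0.35]
ft_force: [0.7, 0.3, -3.1]
opening: 0.485
```

move_arm:
  targets:
    - [0,0,-0.035,0,0,0,-1]
    - [0,0,-0.055,0,0,0,-1]
    - [0,0,-0.07,0,0,0,-1]
    - [0,0,-0.077,0,0,0,-1]
    - [0,0,-0.079,0,0,0,-1]
    - [0,0,-0.08,0,0,0,-1]
    - [0,0,-0.08,0,0,0,-1]
    - [0,0,-0.08,0,0,0,-1]

```text
t: 34.5
eef_pos: [516.7, -97.1, 73.2]
tcp_rot: [1.251, 1.57, -0.321]
ft_force: [-0.7, -1.4, -2.6]
opening: 0.485
```

```bash
python3 st.py
```

```text
t 34.5 pos [516.7  -97.09  73.2 ] jaw -0.03 tilt 0.07 ft [-0.69 -1.42 -2.6 ] op 0.485 j [-0.31  0.55  1.94 -0.    0.65 -0.31]
```

move_arm:
  targets:
    - [-0.0002,0,-0.002,0,0,0,-1]
    - [-0.0002,0,-0.004,0,0,0,-1]
    - [-0.0002,0,-0.0055,0,0,0,-1]
    - [-0.0002,0,-0.0063,0,0,0,-1]
    - [-0.0002,0,-0.0063,0,0,0,-1]
    - [-0.0002,0,-0.0063,0,0,0,-1]

```text
t: 35.1
eef_pos: [516.2, -97.0, 66.5]
tcp_rot: [1.439, 1.571, -0.133]
ft_force: [-0.9, -0.0, 5.5]
opening: 0.484
```

```bash
python3 st.py
```

```text
t 35.1 pos [516.25 -96.97  66.52] jaw -0.04 tilt 0.0 ft [-0.93 -0.02  5.47] op 0.484 j [-0.31  0.56  1.95  0.    0.64 -0.31]
```

move_arm:
  targets:
    - [0,0,0,0,0,0,1]
    - [0,0,0,0,0,0,1]
    - [0,0,0,0,0,0,1]
    - [0,0,0,0,0,0,1]
    - [0,0,0.015,0,0,0,1]
    - [0,0,0.05,0,0,0,1]
    - [0,0,0.09,0,0,0,1]
    - [0,0,0.11,0,0,0,1]
    - [-0.005,0.045,0.11,0,0,0,1]
    - [-0.011,0.09,0.11,0,0,0,1]

```text
t: 36.1
eef_pos: [505.4, -6.7, 176.9]
tcp_rot: [1.456, 1.569, -0.118]
ft_force: [0.2, 0.3, -0.4]
opening: 1.002
```

move_arm:
  targets:
    - [-0.039,0.299,0,0,0,0,1]
    - [-0.039,0.299,0,0,0,0,1]
    - [-0.039,0.299,0,0,0,0,1]
    - [-0.039,0.299,0,0,0,0,1]
    - [-0.039,0.299,0,0,0,0,1]
    - [-0.039,0.299,0,0,0,0,1]
    - [-0.039,0.299,0,0,0,0,1]
    - [-0.039,0.299,-0.03,0,0,0,1]
    - [-0.039,0.299,-0.03,0,0,0,1]
    - [-0.039,0.299,-0.03,0,0,0,1]

```text
t: 37.1
eef_pos: [466.3, 291.4, 146.4]
tcp_rot: [-1.083, 1.57, -2.655]
ft_force: [-0.1, 0.4, 0.3]
opening: 1.0
```

```bash
python3 st.py;  python3 - <<'E'
from h import *; from cell import read_camera
import pickle
t=read_camera("top"); s=read_camera("side"); pickle.dump((t,s),open("c7.pkl","wb"))
crop(s,170,120,370,300,4,"s11.png"); crop(t,310,150,370,240,6,"t11.png")
t0=pickle.load(open("c0.pkl","rb"))[0]; crop(t0,310,150,370,240,6,"t11b.png")
cv2.imwrite("pics/t11c.png",np.hstack([cv2.imread("pics/t11b.png"),cv2.imread("pics/t11.png")]))
E
```

```text
t 37.1 pos [466.34 291.44 146.36] jaw -0.08 tilt 0.07 ft [-0.11  0.41  0.33] op 1.0 j [ 0.44  0.47  1.82 -0.    0.86  0.44]
```

View pics/t11c.png

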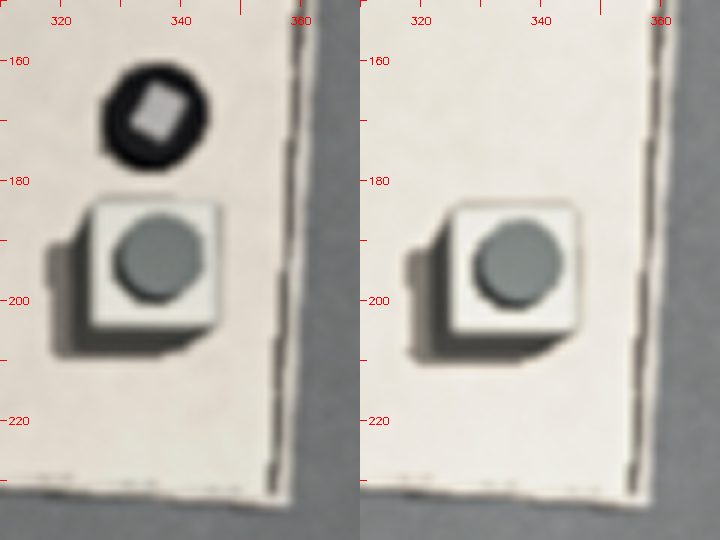

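View pics/s11.png

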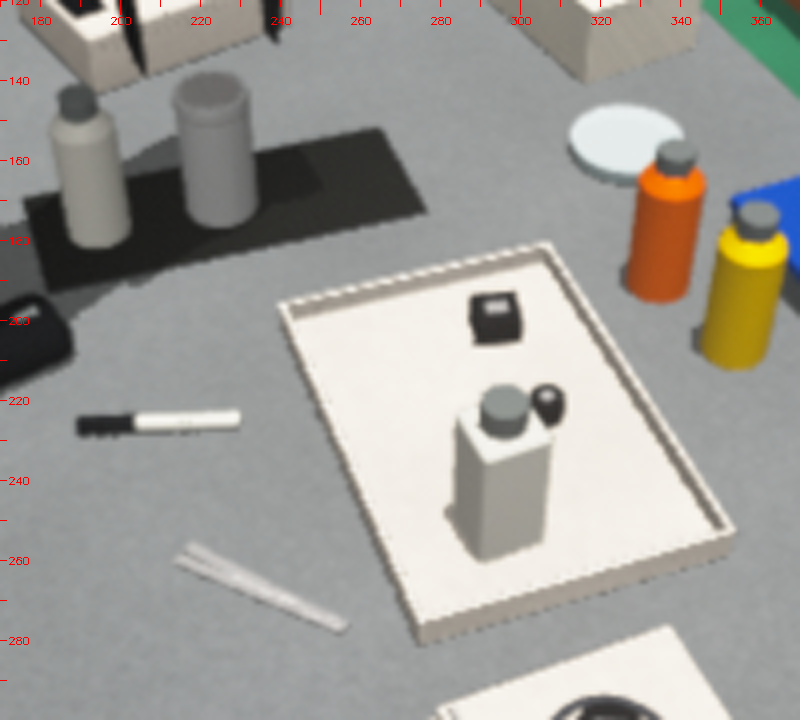

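Run:
```python
from h import *; import pickle
t0=pickle.load(open("c0.pkl","rb"))[0]; t7,s7=pickle.load(open("c7.pkl","rb")); t3=pickle.load(open("c3.pkl","rb"))[0]; s0=pickle.load(open("c0.pkl","rb"))[1]
def ecc(a,b,box):
    x0,y0,x1,y1=box; A=cv2.cvtColor(a["img"][y0:y1,x0:x1],6).astype(np.float32); B=cv2.cvtColor(b["img"][y0:y1,x0:x1],6).astype(np.float32)
    w=np.eye(2,3,dtype=np.float32); cc,w=cv2.findTransformECC(A,B,w,cv2.MOTION_TRANSLATION,(3,200,1e-5)); return cc,w[:,2]
box=(323,181,349,207); cc,d=ecc(t0,t7,box); print("sq top",cc,d, (back(t0,np.array([336,193])+d,110)-back(t0,(336,193),110))[0])
print("static tray", ecc(t0,t7,(345,215,368,240)), ecc(t0,t7,(245,150,270,178)))
cc,d=ecc(s0,s7,(287,215,311,258)); print("sq side",cc,d)
print("static",ecc(s0,s7,(340,235,360,262)))
# ellipse fits can
for n,c,box,z in(("can0",t0,(275,170,315,212),118),("can3",t3,(130,200,166,238),114)):
    x0,y0,x1,y1=box; im=cv2.cvtColor(c["img"][y0:y1,x0:x1],6); im=cv2.resize(im,None,fx=4,fy=4,interpolation=cv2.INTER_CUBIC)
    for th in (150,165,180,200):
        _,b=cv2.threshold(im,th,255,0); cs,_=cv2.findContours(b,0,1); k=max(cs,key=cv2.contourArea)
        e=cv2.fitEllipse(k); p=(np.array(e[0])+.5)/4-.5+[x0,y0]; print(n,th,p,np.array(e[1])/4,back(c,p,z)[0])
```

```text
sq top 0.9931492985744425 [-0.09  0.99] [-2.07  0.22  0.  ]
static tray (0.9875848610154855, array([0.19, 0.17], dtype=float32)) (0.9992641076952811, array([0.  , 0.01], dtype=float32))
sq side 0.8780545265722802 [-0.31  0.37]
static (0.9998864599764916, array([0.01, 0.  ], dtype=float32))
can0 150 [294.48 190.75] [47.25 48.84] [522.13 -11.75 118.  ]
can0 165 [294.48 190.76] [47.26 48.82] [522.1  -11.75 118.  ]
can0 180 [294.48 190.79] [47.29 48.76] [522.05 -11.75 118.  ]
can0 200 [294.47 190.83] [47.33 48.65] [521.95 -11.73 118.  ]
can3 150 [147.3  219.65] [26.44 27.64] [465.27 292.72 114.  ]
can3 165 [147.41 219.67] [26.19 27.02] [465.23 292.49 114.  ]
can3 180 [147.44 219.65] [25.89 26.51] [465.27 292.42 114.  ]
can3 200 [147.5  219.64] [25.4  25.94] [465.3  292.31 114.  ]
```

move_arm:
  targets:
    - [0,0.0003,-0.03,0,0,0,1]
    - [0,0.0003,-0.06,0,0,0,1]
    - [0,0.0003,-0.09,0,0,0,1]
    - [0,0.0003,-0.09,0,0,0,1]
    - [0,0.0003,-0.09,0,0,0,1]
    - [0,0.0003,-0.09,0,0,0,-1]
    - [0,0.0003,-0.09,0,0,0,-1]
    - [0,0.0003,-0.09,0,0,0,-1]
    - [0,0.0003,-0.09,0,0,0,-1]
    - [0,0.0003,-0.09,0,0,0,-1]

```text
t: 38.2
eef_pos: [466.4, 292.4, 56.6]
tcp_rot: [1.886, 1.57, 0.314]
ft_force: [-0.4, -0.9, 0.5]
opening: 0.631
```

move_arm:
  targets:
    - [0,0,0,0,0,0,-1]
    - [0,0,0,0,0,0,-1]
    - [0,0,0,0,0,0,-1]
    - [0,0,0,0,0,0,-1]
    - [0,0,0,0,0,0,-1]

```text
t: 38.7
eef_pos: [466.4, 292.3, 56.4]
tcp_rot: [1.943, 1.57, 0.372]
ft_force: [-0.5, -0.5, 5.2]
opening: 0.584
```

```bash
python3 st.py
```

```text
t 38.7 pos [466.37 292.34  56.41] jaw -0.04 tilt 0.02 ft [-0.49 -0.5   5.21] op 0.584 j [ 0.44  0.6   1.89 -0.    0.65  0.44]
```

move_arm:
  targets:
    - [0,0,0.01,0,0,0,-1]
    - [0,0,0.035,0,0,0,-1]
    - [0,0,0.07,0,0,0,-1]
    - [0,0,0.105,0,0,0,-1]
    - [0,0,0.14,0,0,0,-1]
    - [0,0,0.16,0,0,0,-1]
    - [0.003,-0.016,0.16,0,0,0,-1]
    - [0.009,-0.05,0.16,0,0,0,-1]
    - [0.015,-0.085,0.16,0,0,0,-1]
    - [0.022,-0.12,0.16,0,0,0,-1]

```text
t: 39.7
eef_pos: [487.5, 170.2, 215.1]
tcp_rot: [-1.259, 1.569, -2.83]
ft_force: [0.7, -0.3, -3.2]
opening: 0.586
```

move_arm:
  targets:
    - [0.007,-0.035,0,0,0,0,-1]
    - [0.013,-0.07,0,0,0,0,-1]
    - [0.02,-0.105,0,0,0,0,-1]
    - [0.026,-0.14,0,0,0,0,-1]
    - [0.032,-0.17,0,0,0,0,-1]
    - [0.0355,-0.186,0,0,0,0,-1]
    - [0.0355,-0.186,-0.03,0,0,0,-1]
    - [0.0355,-0.186,-0.07,0,0,0,-1]
    - [0.0355,-0.186,-0.11,0,0,0,-1]
    - [0.0355,-0.186,-0.14,0,0,0,-1]

```text
t: 40.7
eef_pos: [522.3, -13.7, 73.7]
tcp_rot: [-1.727, 1.568, 2.985]
ft_force: [-0.0, -1.4, -2.0]
opening: 0.584
```

move_arm:
  targets:
    - [0,0,-0.005,0,0,0,-1]
    - [0,0,-0.008,0,0,0,-1]
    - [0,0,-0.009,0,0,0,-1]
    - [0,0,-0.01,0,0,0,-1]
    - [0,0,-0.01,0,0,0,-1]
    - [0,0,-0.01,0,0,0,-1]
    - [0,0,-0.01,0,0,0,-1]

```text
t: 41.4
eef_pos: [523.9, -13.7, 66.7]
tcp_rot: [1.418, 1.57, -0.153]
ft_force: [0.4, -0.4, -2.7]
opening: 0.586
```

```bash
python3 st.py
```

```text
t 41.4 pos [523.94 -13.71  66.73] jaw -0.04 tilt 0.05 ft [ 0.4  -0.43 -2.65] op 0.586 j [-0.15  0.56  1.95 -0.    0.64 -0.15]
```

move_arm:
  targets:
    - [0,0,-0.002,0,0,0,-1]
    - [0,0,-0.004,0,0,0,-1]
    - [0,0,-0.0055,0,0,0,-1]
    - [0,0,-0.0063,0,0,0,-1]
    - [0,0,-0.0063,0,0,0,-1]
    - [0,0,-0.0063,0,0,0,-1]

```text
t: 42.0
eef_pos: [523.7, -13.7, 60.4]
tcp_rot: [1.201, 1.571, -0.371]
ft_force: [-1.7, 0.5, 5.8]
opening: 0.588
```

```bash
python3 st.py
```

```text
t 42.0 pos [523.73 -13.7   60.38] jaw -0.04 tilt 0.0 ft [-1.68  0.5   5.83] op 0.588 j [-0.15  0.57  1.95 -0.    0.62 -0.15]
```

move_arm:
  targets:
    - [0,0,0,0,0,0,1]
    - [0,0,0,0,0,0,1]
    - [0,0,0,0,0,0,1]
    - [0,0,0,0,0,0,1]
    - [0,0,0.015,0,0,0,1]
    - [0,0,0.05,0,0,0,1]
    - [0,0,0.09,0,0,0,1]
    - [0,0,0.115,0,0,0,1]
    - [-0.02,0.04,0.115,0,0,0,1]
    - [-0.04,0.081,0.115,0,0,0,1]

```text
t: 43.0
eef_pos: [483.7, 67.5, 175.6]
tcp_rot: [1.582, 1.569, 0.008]
ft_force: [0.4, 1.4, 0.0]
opening: 1.001
```

move_arm:
  targets:
    - [-0.115,0.2327,0,0,0,0,1]
    - [-0.115,0.2327,0,0,0,0,1]
    - [-0.115,0.2327,0,0,0,0,1]
    - [-0.115,0.2327,0,0,0,0,1]
    - [-0.115,0.2327,0,0,0,0,1]
    - [-0.115,0.2327,0,0,0,0,1]
    - [-0.115,0.2327,0,0,0,0,1]
    - [-0.115,0.2327,-0.025,0,0,0,1]
    - [-0.115,0.2327,-0.025,0,0,0,1]
    - [-0.115,0.2327,-0.025,0,0,0,1]

```text
t: 44.0
eef_pos: [369.4, 298.9, 150.1]
tcp_rot: [-0.895, 1.57, -2.468]
ft_force: [1.2, -1.0, -0.3]
opening: 1.003
```

```bash
python3 st.py;  python3 - <<'E'
from h import *; from cell import read_camera
import pickle
t=read_camera("top"); s=read_camera("side"); pickle.dump((t,s),open("c8.pkl","wb"))
cv2.imwrite("pics/top8.png",t["img"])
t0,s0=pickle.load(open("c0.pkl","rb"))
def ecc(a,b,box):
    x0,y0,x1,y1=box; A=cv2.cvtColor(a["img"][y0:y1,x0:x1],6).astype(np.float32); B=cv2.cvtColor(b["img"][y0:y1,x0:x1],6).astype(np.float32)
    w=np.eye(2,3,dtype=np.float32); cc,w=cv2.findTransformECC(A,B,w,cv2.MOTION_TRANSLATION,(3,200,1e-5)); return cc,w[:,2]
cc,d=ecc(t0,t,(279,175,310,208)); print("can",cc,d,(back(t0,np.array([295,190])+d,115)-back(t0,(295,190),115))[0])
cc,d=ecc(t0,t,(323,181,349,207)); print("sq",cc,d)
E
```

```text
t 44.0 pos [369.38 298.94 150.06] jaw -0.13 tilt 0.06 ft [ 1.16 -0.97 -0.28] op 1.003 j [ 0.54  0.37  1.99 -0.    0.78  0.54]
can 0.9944382929285895 [0.06 0.53] [-1.11 -0.12  0.  ]
sq 0.9932450213790776 [-0.08  0.99]
```

View pics/top8.png

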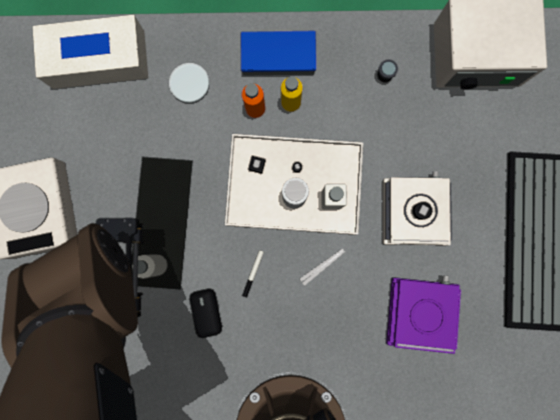

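move_arm:
  targets:
    - [-0.0005,0.0005,-0.03,0,0,0,1]
    - [-0.0005,0.0005,-0.06,0,0,0,1]
    - [-0.0005,0.0005,-0.088,0,0,0,1]
    - [-0.0005,0.0005,-0.088,0,0,0,1]
    - [-0.0005,0.0005,-0.088,0,0,0,1]
    - [-0.0005,0.0005,-0.088,0,0,0,-1]
    - [-0.0005,0.0005,-0.088,0,0,0,-1]
    - [-0.0005,0.0005,-0.088,0,0,0,-1]
    - [-0.0005,0.0005,-0.088,0,0,0,-1]
    - [-0.0005,0.0005,-0.088,0,0,0,-1]

```text
t: 45.1
eef_pos: [368.4, 300.6, 62.2]
tcp_rot: [2.036, 1.57, 0.465]
ft_force: [-0.3, -0.8, -0.5]
opening: 0.635
```

move_arm:
  targets:
    - [0,0,0,0,0,0,-1]
    - [0,0,0,0,0,0,-1]
    - [0,0,0,0,0,0,-1]
    - [0,0,0,0,0,0,-1]
    - [0,0,0,0,0,0,-1]
    - [0,0,0,0,0,0,-1]

```text
t: 45.7
eef_pos: [368.5, 300.6, 62.0]
tcp_rot: [1.975, 1.57, 0.403]
ft_force: [1.6, 0.8, 2.0]
opening: 0.501
```

```bash
python3 st.py
```

```text
t 45.7 pos [368.48 300.57  62.02] jaw -0.04 tilt 0.03 ft [1.6  0.8  1.99] op 0.501 j [ 0.55  0.52  2.07 -0.    0.55  0.55]
```

move_arm:
  targets:
    - [0,0,0.01,0,0,0,-1]
    - [0,0,0.035,0,0,0,-1]
    - [0,0,0.07,0,0,0,-1]
    - [0,0,0.105,0,0,0,-1]
    - [0,0,0.14,0,0,0,-1]
    - [0,0,0.16,0,0,0,-1]
    - [0.01,-0.014,0.16,0,0,0,-1]
    - [0.03,-0.0415,0.16,0,0,0,-1]
    - [0.05,-0.07,0.16,0,0,0,-1]
    - [0.07,-0.098,0.16,0,0,0,-1]

```text
t: 46.7
eef_pos: [438.1, 201.3, 222.4]
tcp_rot: [-1.318, 1.57, -2.889]
ft_force: [0.7, -0.3, -2.9]
opening: 0.502
```

move_arm:
  targets:
    - [0.02,-0.028,0,0,0,0,-1]
    - [0.04,-0.056,0,0,0,0,-1]
    - [0.06,-0.084,0,0,0,0,-1]
    - [0.08,-0.112,0,0,0,0,-1]
    - [0.0925,-0.1275,0,0,0,0,-1]
    - [0.0925,-0.1275,-0.02,0,0,0,-1]
    - [0.0925,-0.1275,-0.055,0,0,0,-1]
    - [0.0925,-0.1275,-0.09,0,0,0,-1]
    - [0.0925,-0.1275,-0.12,0,0,0,-1]
    - [0.0925,-0.1275,-0.14,0,0,0,-1]

```text
t: 47.7
eef_pos: [529.5, 75.0, 80.3]
tcp_rot: [-1.562, 1.568, -3.134]
ft_force: [0.6, -0.3, -3.1]
opening: 0.499
```

move_arm:
  targets:
    - [0,0,-0.005,0,0,0,-1]
    - [0,0,-0.008,0,0,0,-1]
    - [0,0,-0.01,0,0,0,-1]
    - [0,0,-0.01,0,0,0,-1]
    - [0,0,-0.01,0,0,0,-1]
    - [0,0,-0.01,0,0,0,-1]

```text
t: 48.3
eef_pos: [531.0, 75.0, 72.6]
tcp_rot: [1.586, 1.57, 0.015]
ft_force: [-0.4, -0.2, -2.5]
opening: 0.497
```

```bash
python3 st.py
```

```text
t 48.3 pos [531.02  75.03  72.56] jaw -0.04 tilt 0.06 ft [-0.38 -0.22 -2.47] op 0.497 j [ 0.02  0.56  1.91 -0.    0.67  0.02]
```

move_arm:
  targets:
    - [0,0,-0.002,0,0,0,-1]
    - [0,0,-0.004,0,0,0,-1]
    - [0,0,-0.0055,0,0,0,-1]
    - [0,0,-0.0064,0,0,0,-1]
    - [0,0,-0.0064,0,0,0,-1]
    - [0,0,-0.0064,0,0,0,-1]

```text
t: 48.9
eef_pos: [531.1, 75.0, 65.8]
tcp_rot: [1.533, 1.57, -0.039]
ft_force: [0.6, 1.0, 1.6]
opening: 0.501
```

```bash
python3 st.py
```

```text
t 48.9 pos [531.12  74.99  65.75] jaw -0.04 tilt 0.05 ft [0.58 1.02 1.64] op 0.501 j [ 0.02  0.57  1.92 -0.    0.65  0.02]
```

move_arm:
  targets:
    - [0,0,0,0,0,0,1]
    - [0,0,0,0,0,0,1]
    - [0,0,0,0,0,0,1]
    - [0,0,0,0,0,0,1]
    - [0,0,0.015,0,0,0,1]
    - [0,0,0.05,0,0,0,1]
    - [0,0,0.09,0,0,0,1]
    - [0,0,0.11,0,0,0,1]
    - [-0.015,0.045,0.11,0,0,0,1]
    - [-0.03,0.09,0.11,0,0,0,1]

```text
t: 49.9
eef_pos: [500.8, 165.3, 176.3]
tcp_rot: [1.77, 1.569, 0.196]
ft_force: [0.5, 0.2, -0.3]
opening: 1.002
```

move_arm:
  targets:
    - [-0.04,0.13,0,0,0,0,1]
    - [-0.04,0.13,0,0,0,0,1]
    - [-0.04,0.13,0,0,0,0,1]
    - [-0.04,0.13,0,0,0,0,1]
    - [-0.04,0.13,0,0,0,0,1]

```text
t: 50.4
eef_pos: [460.4, 295.5, 175.4]
tcp_rot: [-0.561, 1.57, -2.13]
ft_force: [0.5, -0.3, -0.5]
opening: 0.999
```

```bash
python3 st.py;  python3 - <<'E'
from h import *; from cell import read_camera
import pickle
t=read_camera("top"); s=read_camera("side"); pickle.dump((t,s),open("c9.pkl","wb"))
cv2.imwrite("pics/top9.png",t["img"]);crop(s,170,120,370,300,4,"s12.png")
t0,s0=pickle.load(open("c0.pkl","rb"))
def ecc(a,b,box):
    x0,y0,x1,y1=box; A=cv2.cvtColor(a["img"][y0:y1,x0:x1],6).astype(np.float32); B=cv2.cvtColor(b["img"][y0:y1,x0:x1],6).astype(np.float32)
    w=np.eye(2,3,dtype=np.float32); cc,w=cv2.findTransformECC(A,B,w,cv2.MOTION_TRANSLATION,(3,200,1e-5)); return cc,w[:,2]
for n,b,z in(("round",(238,173,268,207),115),("can",(279,175,310,208),115),("sq",(323,181,349,207),110),("sqm",(245,150,270,176),20),("small",(289,158,305,175),20)):
    cc,d=ecc(t0,t,b); m=np.array([(b[0]+b[2])/2,(b[1]+b[3])/2]); print(n,cc,d,(back(t0,m+d,z)-back(t0,m,z))[0])
E
```

```text
t 50.4 pos [460.36 295.46 175.42] jaw 0.07 tilt 0.02 ft [ 0.54 -0.27 -0.46] op 0.999 j [ 0.45  0.43  1.8  -0.    0.92  0.45]
round 0.9981275389737367 [ 0.05 -0.01] [ 0.02 -0.1   0.  ]
can 0.9928547230093671 [0.06 0.54] [-1.12 -0.11  0.  ]
sq 0.991946051409264 [-0.07  0.99] [-2.07  0.18  0.  ]
sqm 0.9996184247942679 [-0.    0.01] [-0.01  0.    0.  ]
small 0.9997283457256617 [-0.01  0.01] [-0.01  0.02  0.  ]
```

View pics/top9.png

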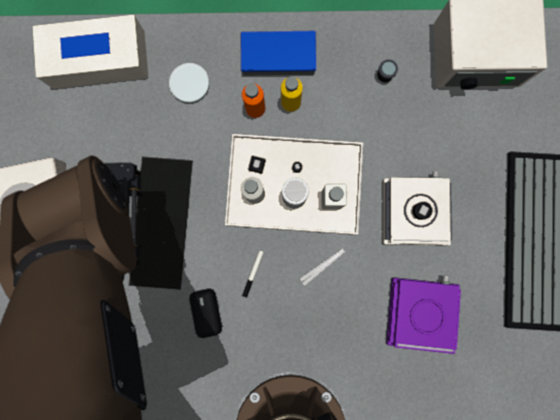

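View pics/s12.png

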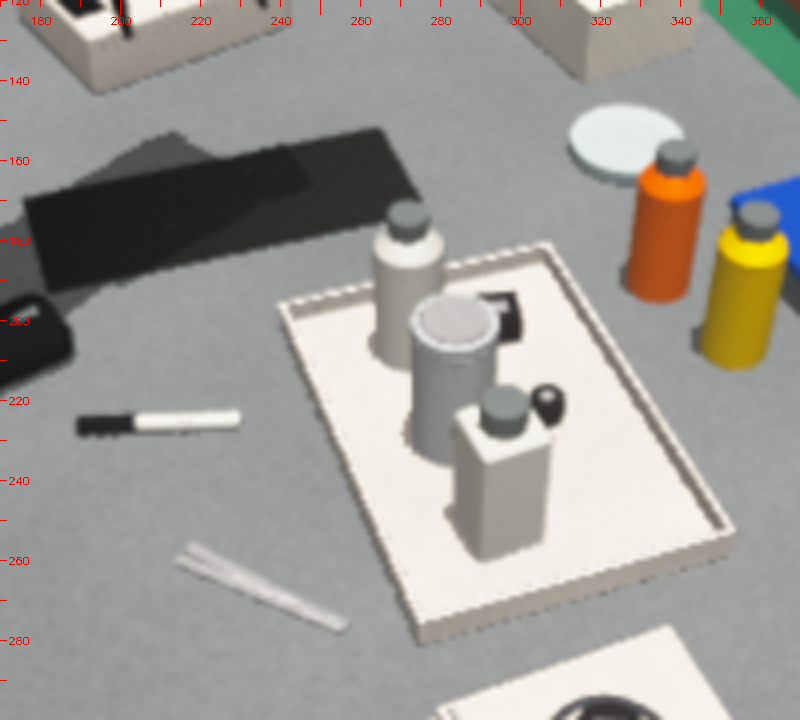

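The square bottle is about 2 mm off its spot, so I'm regrasping it to shift it 2 mm in +x.

move_arm:
  targets:
    - [0.056,-0.3925,0,0,0,0,1]
    - [0.056,-0.3925,0,0,0,0,1]
    - [0.056,-0.3925,0,0,0,0,1]
    - [0.056,-0.3925,0,0,0,0,1]
    - [0.056,-0.3925,0,0,0,0,1]
    - [0.056,-0.3925,0,0,0,0,1]
    - [0.056,-0.3925,0,0,0,0,1]
    - [0.056,-0.3925,0,0,0,0,1]
    - [0.056,-0.3925,-0.02,0,0,0,1]
    - [0.056,-0.3925,-0.025,0,0,0,1]

```text
t: 51.5
eef_pos: [515.7, -99.7, 149.2]
tcp_rot: [-1.88, 1.569, 2.828]
ft_force: [-0.6, 0.6, -0.2]
opening: 1.001
```

move_arm:
  targets:
    - [0,0,0,0,0,0,1]
    - [0,0,0,0,0,0,1]
    - [0,0,0,0,0,0,1]

```text
t: 51.8
eef_pos: [517.0, -96.9, 151.2]
tcp_rot: [1.301, 1.57, -0.269]
ft_force: [0.0, -0.4, 0.4]
opening: 0.998
```

```bash
python3 st.py
```

```text
t 51.8 pos [516.99 -96.93 151.25] jaw 0.02 tilt 0.05 ft [ 0.04 -0.39  0.37] op 0.998 j [-0.31  0.43  1.87  0.    0.84 -0.31]
```

move_arm:
  targets:
    - [-0.0005,0,-0.03,0,0,0,1]
    - [-0.0005,0,-0.06,0,0,0,1]
    - [-0.0005,0,-0.084,0,0,0,1]
    - [-0.0005,0,-0.084,0,0,0,1]
    - [-0.0005,0,-0.084,0,0,0,1]
    - [-0.0005,0,-0.084,0,0,0,-1]
    - [-0.0005,0,-0.084,0,0,0,-1]
    - [-0.0005,0,-0.084,0,0,0,-1]
    - [-0.0005,0,-0.084,0,0,0,-1]
    - [-0.0005,0,-0.084,0,0,0,-1]

```text
t: 52.8
eef_pos: [516.4, -97.5, 66.8]
tcp_rot: [1.28, 1.57, -0.292]
ft_force: [-0.2, -0.7, 0.6]
opening: 0.639
```

move_arm:
  targets:
    - [0,0,0,0,0,0,-1]
    - [0,0,0,0,0,0,-1]
    - [0,0,0,0,0,0,-1]
    - [0,0,0,0,0,0,-1]
    - [0,0,0,0,0,0,-1]
    - [0,0,0,0,0,0,-1]

```text
t: 53.4
eef_pos: [516.3, -97.5, 66.5]
tcp_rot: [-1.703, 1.571, 3.009]
ft_force: [-0.9, -0.4, 1.6]
opening: 0.481
```

```bash
python3 st.py
```

```text
t 53.4 pos [516.27 -97.52  66.54] jaw -0.04 tilt 0.0 ft [-0.89 -0.35  1.62] op 0.481 j [-0.31  0.56  1.94 -0.    0.64 -0.31]
```

move_arm:
  targets:
    - [0,0,0.002,0,0,0,-1]
    - [0,0,0.004,0,0,0,-1]
    - [0.001,0,0.004,0,0,0,-1]
    - [0.0021,0,0.004,0,0,0,-1]
    - [0.0021,0,0.004,0,0,0,-1]
    - [0.0021,0,0.002,0,0,0,-1]
    - [0.0021,0,0.0005,0,0,0,-1]
    - [0.0021,0,0,0,0,0,-1]
    - [0.0021,0,0,0,0,0,-1]
    - [0.0021,0,0,0,0,0,-1]

```text
t: 54.4
eef_pos: [518.3, -97.5, 66.6]
tcp_rot: [-2.178, 1.571, 2.533]
ft_force: [-0.0, 0.5, -0.0]
opening: 0.48
```

```bash
python3 st.py
```

```text
t 54.4 pos [518.32 -97.47  66.58] jaw -0.04 tilt 0.01 ft [-0.01  0.51 -0.  ] op 0.48 j [-0.31  0.56  1.94  0.    0.64 -0.31]
```

move_arm:
  targets:
    - [0,0,0,0,0,0,1]
    - [0,0,0,0,0,0,1]
    - [0,0,0,0,0,0,1]
    - [0,0,0,0,0,0,1]
    - [0,0,0.015,0,0,0,1]
    - [0,0,0.05,0,0,0,1]
    - [0,0,0.09,0,0,0,1]
    - [0,0,0.12,0,0,0,1]
    - [-0.005,0.045,0.12,0,0,0,1]
    - [-0.011,0.09,0.12,0,0,0,1]

```text
t: 55.4
eef_pos: [507.6, -7.2, 187.5]
tcp_rot: [1.435, 1.568, -0.139]
ft_force: [0.7, 1.1, -0.2]
opening: 1.0
```

move_arm:
  targets:
    - [-0.045,0.305,0,0,0,0,1]
    - [-0.045,0.305,0,0,0,0,1]
    - [-0.045,0.305,0,0,0,0,1]
    - [-0.045,0.305,0,0,0,0,1]
    - [-0.045,0.305,0,0,0,0,1]
    - [-0.045,0.305,0,0,0,0,1]
    - [-0.045,0.305,0,0,0,0,1]
    - [-0.045,0.305,0,0,0,0,1]
    - [-0.045,0.305,0,0,0,0,1]
    - [-0.045,0.305,0,0,0,0,1]

```text
t: 56.4
eef_pos: [462.8, 296.1, 186.6]
tcp_rot: [0.037, 1.571, -1.537]
ft_force: [0.0, -0.2, -0.3]
opening: 1.0
```

```bash
python3 st.py;  python3 - <<'E'
from h import *; from cell import read_camera
import pickle
t=read_camera("top"); s=read_camera("side")
crop(t,220,120,460,260,3,"t12.png");crop(s,220,150,390,370,3,"s13.png")
t0,s0=pickle.load(open("c0.pkl","rb"))
def ecc(a,b,box):
    x0,y0,x1,y1=box; A=cv2.cvtColor(a["img"][y0:y1,x0:x1],6).astype(np.float32); B=cv2.cvtColor(b["img"][y0:y1,x0:x1],6).astype(np.float32)
    w=np.eye(2,3,dtype=np.float32); cc,w=cv2.findTransformECC(A,B,w,cv2.MOTION_TRANSLATION,(3,200,1e-5)); return cc,w[:,2]
for n,b,z in(("round",(238,173,268,207),115),("can",(279,175,310,208),115),("sq",(323,181,349,207),110),("sqm",(245,150,270,176),20),("small",(289,158,305,175),20)):
    cc,d=ecc(t0,t,b); m=np.array([(b[0]+b[2])/2,(b[1]+b[3])/2]); print(n,cc,d,(back(t0,m+d,z)-back(t0,m,z))[0])
E
```

```text
t 56.4 pos [462.78 296.11 186.61] jaw -0.14 tilt 0.01 ft [ 0.02 -0.18 -0.32] op 1.0 j [ 0.45  0.42  1.78 -0.    0.95  0.45]
round 0.9981612868107994 [ 0.04 -0.02] [ 0.05 -0.08  0.  ]
can 0.9928830347147333 [0.06 0.53] [-1.1  -0.12  0.  ]
sq 0.9941465978708541 [-0.12  0.02] [-0.05  0.24  0.  ]
sqm 0.9996314977426016 [-0.    0.01] [-0.01  0.    0.  ]
small 0.9997188396598 [-0.  0.] [-0.01  0.01  0.  ]
```

View pics/t12.png

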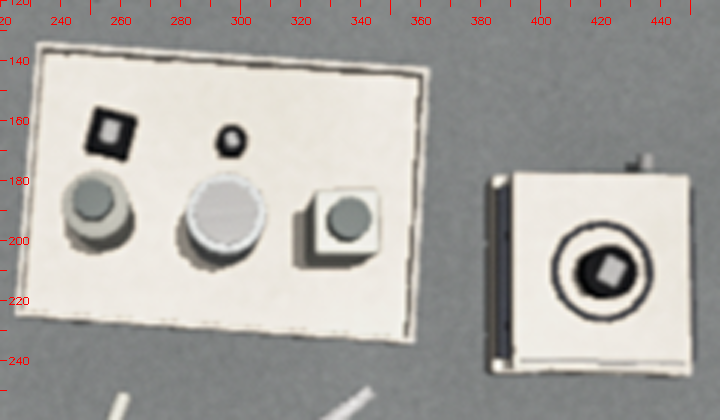

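View pics/s13.png

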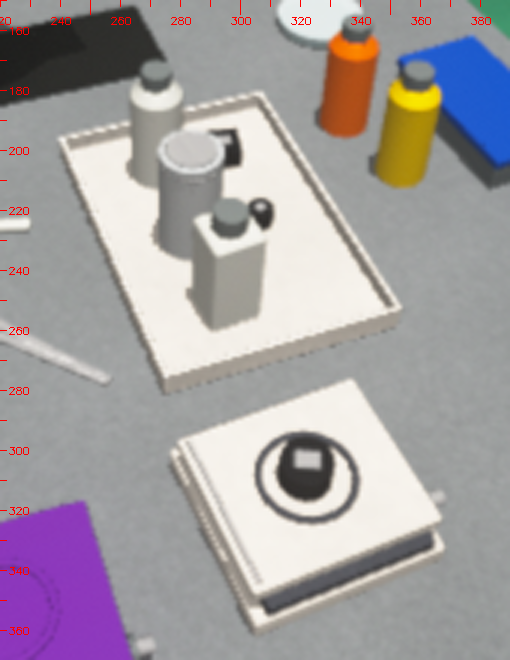

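All three are back within about 1 mm. The mount lies flat inside the ring, around (421,210) in the top view, and the other two mounts haven't moved. Handing in.

```bash
python3 -c "
from cell import job_done; print(job_done())"
```

```text
the job is handed in; nothing more can be done
None
```

The large round mount lies flat inside the steel ring of the stage, and the two bottles and the can are back on their spots in the tray. I handed the job in at about t = 56 s of the 144 s allowed.

**What I did:** I stood the round bottle, the can and the square bottle on the mat, then set the mount down in the ring; the upward force on contact was about 4 N. After that I put the three back in the tray. The square bottle first came down about 2 mm off in x, so I regrasped it and shifted it 2 mm.

**Last checks:** I compared the final top picture with the first one:

| Object | Offset from start |
|---|---|
| Round bottle | about 0.1 mm |
| Square bottle | about 0.2 mm |
| Can | about 1.1 mm short in x (not corrected) |
| Small and square mounts | no measurable shift |

- **Upright and clear:** All three objects stood upright in both camera views, and the open gripper was clear of everything at hand-in.
- **Camera disagreement:** The side camera read about 3–4 mm off in y compared with the arm. The top camera read 1–2 mm off in x in the tray. I therefore set the final positions by comparing pictures taken before and after, not from absolute camera positions.

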